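Make up the parts kits for two bicycle builds

ROBOT

A 6-joint arm with a two-finger parallel gripper is mounted at the origin on the work surface. World frame = base frame: x ahead of the robot, y to its left, z up, the work surface at z = 0. Lengths are in mm, angles in rad, forces in N, time in s.
With the tool pointing down it reaches from about 200 to 875 mm from the base axis. Payload 3.4 kg.
Tool frame: the origin (TCP) lies at the very end of the fingers, on their centre line; the grasp point (between the pads) lies manip.grip_point_offset behind it (manip.grip_point_offset is the distance from the TCP to the grasp point, in mm); z points along the fingers, x is the direction in which the jaws open and shut, and the axes are right-handed (so a half turn about z gives the same grasp; the last joint's range is limited). The gripper opens to 94 mm and grips with 3 to 60 N. Pads are 16 mm wide; open, the fingers measure 119 mm over their backs; the gripper's body (75 mm by 177 mm) begins 78 mm behind the grasp point.
Start: joints at [-1.402, 0.276, 1.505, -0, 1.361, -0.121], TCP at [164.311, -551.06, 205.493] pointing down, gripper open.
Joint ranges: [-2.89, 2.89], [-0.75, 2.08], [0.22, 2.7], [-1.18, 4.32], [0.11, 2.71], [-2.7, 2.7]. Speed limits (rad/s): [2.57, 2.57, 3.14, 3.14, 3.14, 3.14].

INTERFACE

Orientations are given as [roll, pitch, yaw] about the fixed x, y, z axes, in that order (R = Rz(yaw) Ry(pitch) Rx(roll)).
In Python, from bench import manip gives the robot as it stands.
- The arm moves only by the shell command python3 -m pendant 'ROWS' [OPENING] [FORCE]. ROWS is JSON, a list of rows, each an object of numbers: "dx", "dy", "dz": the shift along the tool's x, y, z in cm; "twist": the turn about the tool's z in rad. A call has 1 to 8 rows; each row is the pose to reach, as a shift and turn from the pose commanded when the call began, along the tool's axes at that moment; what a row does not reach only later rows make up. A row lasts 1/10 s, in which the tool goes at most 50 mm and 8.59 degrees, less where a joint would pass 70% of its speed; a pose out of reach is approached as far as the arm can. A call with a gripper value outside its range is refused whole. OPENING is the opening, from 0 (shut) to 1 (fully open), set as the call begins (- or left out, the last holds). The fingers move at their own pace and stop on an object; FORCE is the grip in N (left out, the last holds). Time passes only in rows, so rows that repeat a pose let the fingers close. It gives the time, the measured TCP pose, the force and the opening at its end, in the units of the state.
- manip.sense(): the state, without advancing time (a new reading comes with each control period).
- manip.camera(name): name is "side" or "top"; returns the picture (400x640x3 uint8, red, green, blue); there is no depth.
- manip.camera_info(name): a dict with "camera_matrix" (3x3 intrinsics, pixels), "extrinsics" (4x4, takes a point from camera to world coordinates). Camera axes: x right, y up, looking along -z (the intrinsics and any distortion apply to the point x, -y, -z); pixel columns grow to the right and rows downward; lengths in mm; the calibration is good to about 2 mm. A picture is of the moment at which its call begins. camera_info takes no time and is no camera call.
- manip.close_job(): hands the job in, once; it reports no verdict.
Trained networks look in the newest picture that a camera, given by its name, has taken for a name from the list of things; names that differ only in an ending like _2 or _b are one class to them, and where a whole thing is asked for, a point or a joint stands for the part that bears it (a point fixed in the world has none). Each returns a list of dicts, best first, with "p" (0 to 1); they miss things now and then, are a little off and sometimes report something else, mostly with a low value. They report only what shows in the picture. A call takes as long as a camera call. They do not tell look-alikes from the thing itself.
- manip.find_in(query, camera): "rect" ([left, top, width, height] in pixels, round what is visible of it).
- manip.silhouettes(query, camera): "mask" (400x640 bool, what is visible of it) and "rect" ([left, top, width, height] in pixels, round what is visible of it).
The state is a dict: "t": time; "joints": joint angles; "joint_vel": joint speeds; "joint_torque": joint torques, N m; "tool_pos": TCP position; "tool_rot": TCP orientation; "wrist_force": force on the tool from outside, world axes, zero at the start; "wrist_torque": the same for the moment, N m; "width": finger opening in mm.
Only numpy, scipy, OpenCV 4.12 (cv2) and the standard library are available. Lean on these libraries where they do the work, as an engineer would, in place of code of your own. Each camera call takes 0.05 s, during which the arm holds its last target.

TASK

Make up the parts kits for two bikes: the cargo bike's kit, the short stem and the large freewheel, goes in the two-bay tray; the track bike's kit, the long stem, the small freewheel and the plain bolt-up seat clamp, goes in the three-bay tray. Lay every part the way up it is now, flat on the tray floor in its own bay: the stems in the stem bays along the trays' robot-side edges, the freewheels in the bays behind them and the seat clamp in the smallest bay. Leave the quick-release clamp, the lube bottle and the grease tub where they are.

Things in the scene. Friction and masses are not known exactly. Their poses are not given: they have to be found in the camera images.
- stem_long: Aluminium handlebar stem, the longer of two, level: 157 long (x), 46 wide, 40 high (mm). Origin: footprint centre, underside. -x end: upright steerer clamp tube, dia 38; +x end: crosswise bar clamp tube, dia 40, 46 long. Between them the extension, 30 wide (y), 6 to 34 above the underside, free for 71 mm about x = +3: grip it across y. 0.17 kg. Starts on a 3 mm black mat.
- stem_short: Aluminium handlebar stem, the shorter of two, level: 112 long (x), 46 wide, 40 high (mm). Origin: footprint centre, underside. -x end: upright steerer clamp tube, dia 38; +x end: crosswise bar clamp tube, dia 40, 46 long. Between them the extension, 30 wide (y), 6 to 34 above the underside, free for 26 mm about x = +3: grip it across y. 0.13 kg. Starts on a 3 mm black mat.
- freewheel_large: Steel bicycle freewheel, the larger of two, lying flat: toothed sprocket of 97 mm diameter, 3 to 6 mm above the underside, round a body of 50 mm diameter, 18 mm high, with a 30 mm hole. Origin: centre of the underside, z up. Grip the body above the sprocket, any direction. 0.3 kg. Starts on a 3 mm black mat.
- freewheel_small: Steel bicycle freewheel, the smaller of two, lying flat: toothed sprocket of 63 mm diameter, 3 to 6 mm above the underside, round a body of 50 mm diameter, 18 mm high, with a 30 mm hole. Origin: centre of the underside, z up. Grip the body above the sprocket, any direction. 0.17 kg. Starts on a 3 mm black mat.
- clamp_bolt: Aluminium seat-post clamp, the plain bolt-up one without a lever: flat-lying ring, 38 mm outside, 31 mm bore, 16 mm high, with a 16 mm wide lug at +x reaching 27 mm from the centre. A small bolt crosses the lug (along y). Origin: ring centre, underside. Grip the ring across y. 0.04 kg. Starts on a 3 mm black mat.
- clamp_lever: Aluminium seat-post clamp, the quick-release one: flat-lying ring, 38 mm outside, 31 mm bore, 16 mm high, with a 16 mm wide lug at +x reaching 27 mm from the centre. A lever sticks out 60 mm to -y. Origin: ring centre, underside. It belongs to neither kit. Starts on a 3 mm black mat.
- tray_two: Grey steel job tray with two bays, fixed, 211 (x) by 148 (y) mm; outer walls 20 high, 3 thick, dividers 17 high, floor 2.5 thick. Origin: centre of its underside, on the bench. Bays, x by y size, centre: narrow stem bay 78 by 142 at x -63.5, y 0; big freewheel bay 124 by 142 at x +40.5, y 0.
- tray_three: Grey steel job tray with three bays, fixed, 181 (x) by 196 (y) mm; outer walls 20 high, 3 thick, dividers 17 high, floor 2.5 thick. Origin: centre of its underside, on the bench. Bays, x by y size, centre: long stem bay 78 by 190 at x -48.5, y 0; freewheel bay 94 by 112 at x +40.5, y -39; smallest bay, for the seat clamp, 94 by 75 at x +40.5, y +57.5.
- lube_bottle: White chain-lube bottle with a black spout, 46 mm in diameter, 126 mm high, upright on the bench beyond the parts; origin at the centre of its foot. Not part of the job.
- grease_tub: Round white grease tub with a black lid, 78 mm in diameter, 52 mm high, on the bench beyond the parts; origin at the centre of its foot. Not part of the job.
Not all that is in view belongs to the job. Leave any turquoise look-alike of the freewheel_large alone.

How it is judged (in metres and radians):
At the end, for the whole second after the job is handed in: Short stem and large freewheel in their bays of the two-bay tray; long stem, small freewheel and bolt-up clamp in theirs of the three-bay tray; each between its bay's walls, flat on the floor (4 mm, 0.07 rad), upright, at rest. Quick-release clamp, bottle and tub within 20 mm of their starts (x of stem_short in the frame of tray_two between -0.0805 and -0.0465 m and y of stem_short in the frame of tray_two between -0.016 and 0.016 m and z of each of stem_short, freewheel_large in the frame of tray_two below 0.0065 m and angle between each of stem_short, freewheel_large, stem_long, freewheel_small, clamp_bolt's own z axis and vertical below 0.07 rad and linear speed of each of stem_short, freewheel_large, stem_long, freewheel_small, clamp_bolt below 0.02 m/s and x of freewheel_large in the frame of tray_two between 0.0255 and 0.0555 m and y of freewheel_large in the frame of tray_two between -0.024 and 0.024 m and x of stem_long in the frame of tray_three between -0.0655 and -0.0315 m and y of stem_long in the frame of tray_three between -0.0175 and 0.0175 m and z of each of stem_long, freewheel_small, clamp_bolt in the frame of tray_three below 0.0065 m and x of freewheel_small in the frame of tray_three between 0.024 and 0.057 m and y of freewheel_small in the frame of tray_three between -0.0645 and -0.0135 m and x of clamp_bolt in the frame of tray_three between 0.0115 and 0.0695 m and y of clamp_bolt in the frame of tray_three between 0.038 and 0.077 m and distance of each of clamp_lever, lube_bottle, grease_tub from where it was at the start of the episode below 0.02 m); the robot touches nothing.
It fails at once if the quick-release seat clamp is disturbed (moved more than 20 mm) (distance of clamp_lever from where it was at the start of the episode above 0.02 m).
It fails at once if the lube bottle is disturbed (moved more than 20 mm) (distance of lube_bottle from where it was at the start of the episode above 0.02 m).
It fails at once if the grease tub is disturbed (moved more than 20 mm) (distance of grease_tub from where it was at the start of the episode above 0.02 m).
It also fails if it takes over 128 s, if anything falls off the work surface, if the arm or the gripper's body presses on something with over 40 N, if the wrist force passes 120 N, or if a joint passes its speed limit or range.

## Working session

There is one attempt and no reset: what is moved stays moved. The work goes in short steps, Python scripts to look and compute and a shell command to move; the robot and the scene stay as the last step left them, time stands still between calls to the robot, and variables do not carry over. Pictures are saved under pics/ and viewed, and the job is handed in when it is done.

```bash
ls; mkdir -p pics; python3 - <<'E'
from bench import manip
import cv2,numpy as np
print(manip.sense()); print(manip.grip_point_offset)
for c in ("top","side"):
    im=manip.camera(c); cv2.imwrite(f"pics/{c}0.png",im[:,:,::-1]); i=manip.camera_info(c); print(c,np.round(i["camera_matrix"],1).tolist(),np.round(i["extrinsics"],3).tolist(),[k for k in i])
E
```

```text
pics
{'t': 0.0, 'joints': array([-1.40200272e+00,  2.76557356e-01,  1.50609158e+00, -1.08005825e-05,
        1.36068239e+00, -1.20978215e-01]), 'joint_vel': array([ 0.00015708, -0.00070534,  0.00028789,  0.00087472,  0.0001216 ,
        0.00050637]), 'joint_torque': array([ 2.17240322e-04, -4.04586053e+01, -2.37237024e+01,  7.03998143e-02,
        3.44817247e-02, -1.01411267e-04]), 'tool_pos': array([ 164.20661886, -550.4808969 ,  204.64275916]), 'tool_rot': array([-3.14139331e+00,  1.72723489e-03, -1.28102207e+00]), 'wrist_force': array([ 0.05206034, -0.12701599, -0.06864817]), 'wrist_torque': array([ 0.01009341, -0.0427512 , -0.00836891]), 'width': 94.00939792482534}
18.8
top [[396.7, 0.0, 314.8], [0.0, 396.7, 197.1], [0.0, 0.0, 1.0]] [[0.017, 0.995, -0.103, 406.845], [-1.0, 0.02, 0.024, 82.926], [0.026, 0.103, 0.994, 1324.85], [0.0, 0.0, 0.0, 1.0]] ['camera_matrix', 'extrinsics']
side [[378.1, 0.0, 316.0], [0.0, 378.1, 196.7], [0.0, 0.0, 1.0]] [[-0.878, 0.293, -0.378, 182.729], [-0.478, -0.555, 0.68, 699.108], [-0.01, 0.778, 0.628, 642.991], [0.0, 0.0, 0.0, 1.0]] ['camera_matrix', 'extrinsics']
```

View pics/top0.png

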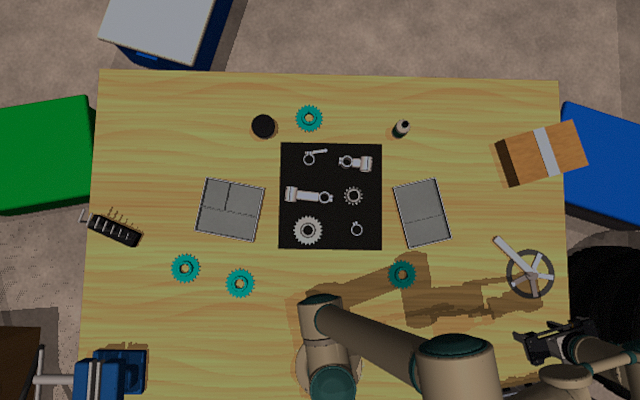

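View pics/side0.png

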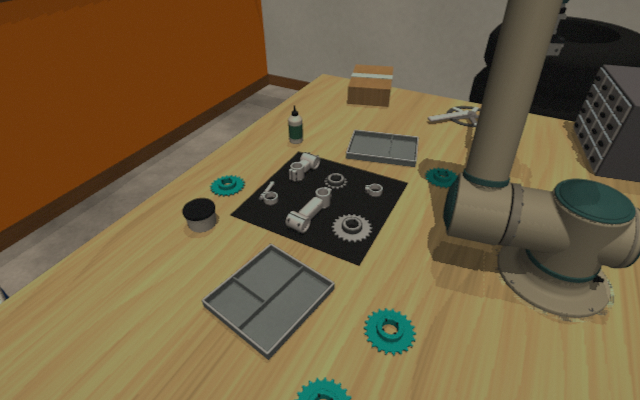

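The top view shows the black mat at (280-382, 142-250). The three-bay tray is on the left at (230,210) and the two-bay tray on the right at (422,212). Next is a close crop.

```bash
python3 - <<'E'
import cv2
im=cv2.imread("pics/top0.png")
cv2.imwrite("pics/crop_mat.png",cv2.resize(im[138:254,275:387],None,fx=5,fy=5,interpolation=cv2.INTER_CUBIC))
a=cv2.resize(im[170:250,190:272],None,fx=4.8,fy=4.8,interpolation=cv2.INTER_CUBIC);b=cv2.resize(im[170:250,385:460],None,fx=4.8,fy=4.8,interpolation=cv2.INTER_CUBIC)
cv2.imwrite("pics/crop_trays.png",cv2.hconcat([a,b]))
E
```

```text
(no output)
```

View pics/crop_mat.png

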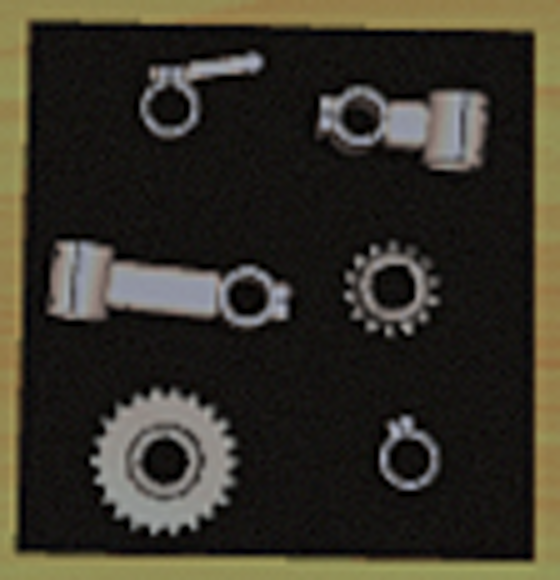

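View pics/crop_trays.png

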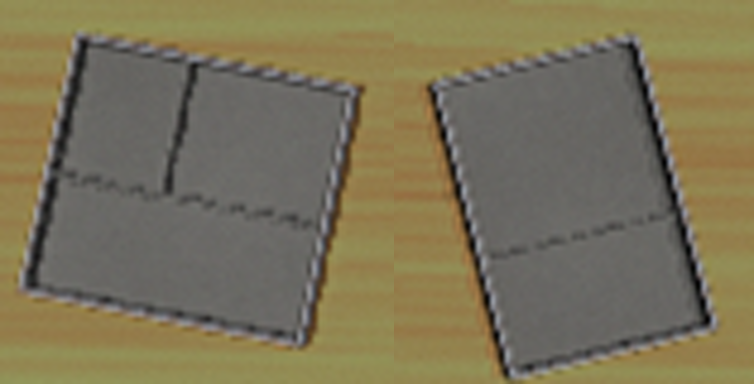

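```bash
python3 - <<'E'
from bench import manip
import numpy as np,pickle
D={}
for c in ("top","side"):
    D[c]={'im':manip.camera(c),'info':manip.camera_info(c)}
    for n in "stem_long stem_short freewheel_large freewheel_small clamp_bolt clamp_lever tray_two tray_three lube_bottle grease_tub".split():
        r=manip.silhouettes(n,c); D[c][n]=r
        print(c,n,[(round(q['p'],2),[int(v) for v in q['rect']],int(q['mask'].sum())) for q in r])
pickle.dump(D,open("d0.pkl","wb"))
print(manip.sense()['t'])
E
```

```text
top stem_long [(0.67, [285, 187, 47, 18], 459)]
top stem_short [(0.35, [284, 186, 47, 17], 401)]
top freewheel_large [(0.97, [294, 105, 26, 26], 504), (0.75, [285, 189, 46, 16], 441), (0.65, [171, 257, 29, 22], 545), (0.64, [388, 262, 29, 28], 552), (0.6, [298, 219, 23, 27], 512), (0.59, [226, 268, 29, 29], 594)]
top freewheel_small [(0.43, [348, 187, 15, 18], 145)]
top clamp_bolt [(0.67, [248, 116, 26, 24], 453)]
top clamp_lever [(0.52, [303, 150, 22, 15], 80)]
top tray_two [(0.57, [392, 180, 59, 67], 2933), (0.55, [348, 223, 9, 2], 9)]
top tray_three [(0.58, [196, 180, 66, 59], 3330)]
top lube_bottle [(0.5, [388, 118, 24, 21], 252)]
top grease_tub [(0.58, [252, 113, 22, 28], 476)]
side stem_long [(0.67, [284, 189, 46, 42], 886)]
side stem_short [(0.69, [286, 154, 32, 26], 468), (0.16, [282, 187, 50, 43], 904)]
side freewheel_large [(0.86, [330, 211, 39, 29], 786), (0.77, [423, 169, 32, 20], 448), (0.64, [208, 173, 34, 23], 494)]
side freewheel_small [(0.69, [325, 172, 22, 17], 278)]
side clamp_bolt [(0.65, [362, 183, 18, 11], 189)]
side clamp_lever [(0.51, [257, 180, 21, 25], 232), (0.44, [200, 243, 137, 114], 8285), (0.32, [179, 196, 33, 32], 946)]
side tray_two [(0.64, [342, 129, 74, 37], 2042)]
side tray_three [(0.79, [200, 241, 133, 117], 8249)]
side lube_bottle [(0.57, [289, 108, 15, 34], 417)]
side grease_tub [(0.65, [178, 197, 36, 32], 939)]
1.2
```

```bash
cat > fit.py <<'E'
import numpy as np,cv2
from scipy.optimize import minimize
S=8
def proj(info,P):
    T=np.linalg.inv(np.array(info['extrinsics'])); q=P@T[:3,:3].T+T[:3,3]
    K=np.array(info['camera_matrix']); u=np.c_[q[:,0],-q[:,1],-q[:,2]]@K.T
    return u[:,:2]/u[:,2:]
def ray(info,u,v,z):
    K=np.array(info['camera_matrix']);E=np.array(info['extrinsics'])
    d=np.linalg.inv(K)@[u,v,1]; d=E[:3,:3]@[d[0],-d[1],-d[2]]; o=E[:3,3]
    return o+d*(z-o[2])/d[2]
a=np.linspace(0,2*np.pi,40)
def vcyl(x,r,z0,z1): return np.vstack([np.c_[x+r*np.cos(a),r*np.sin(a),0*a+z] for z in(z0,z1)])
def hcyl(x,r,z,l): return np.vstack([np.c_[x+r*np.cos(a),0*a+y,z+r*np.sin(a)] for y in(-l/2,l/2)])
def box(x0,x1,y,z0,z1): return np.array([[X,Y,Z] for X in(x0,x1) for Y in(-y,y) for Z in(z0,z1)],float)
def stem(L):
    h=L/2; return [vcyl(-h+27,19,0,40),box(-h,-h+10,9,8,32),box(-h+30,h-20,15,6,34),hcyl(h-20,20,20,46)],[(-h+27,14.5,0,40)]
M={'stem_long':stem(157),'stem_short':stem(112),
 'freewheel_large':([vcyl(0,46.5,3,6),vcyl(0,25,0,18)],[(0,15,0,18)]),
 'freewheel_small':([vcyl(0,29.5,3,6),vcyl(0,25,0,18)],[(0,15,0,18)]),
 'clamp_bolt':([vcyl(0,19,0,16),box(15,27,8,2,14)],[(0,15.5,0,16)]),
 'clamp_lever':([vcyl(0,19,0,16),box(15,27,8,2,14)],[(0,15.5,0,16)]),
 'tray_two':([box(-105.5,105.5,74,0,20)],[]),'tray_three':([box(-90.5,90.5,98,0,20)],[])}
def render(name,info,p,z,roi):
    x0,y0,x1,y1=roi; m=np.zeros(((y1-y0)*S,(x1-x0)*S),np.uint8)
    c,s=np.cos(p[2]),np.sin(p[2]); R=np.array([[c,-s,0],[s,c,0],[0,0,1]])
    def pix(P):
        u=proj(info,P@R.T+[p[0],p[1],z])
        return np.round(((u+0.5-[x0,y0])*S-0.5)*16).astype(np.int32)
    for P in M[name][0]: cv2.fillConvexPoly(m,cv2.convexHull(pix(P)),255,shift=4)
    for x,r,z0,z1 in M[name][1]:
        k=np.zeros_like(m)+255
        for zz in (z0,z1):
            t=np.zeros_like(m); cv2.fillConvexPoly(t,cv2.convexHull(pix(vcyl(x,r,zz,zz))),255,shift=4); k&=t
        m[k>0]=0
    return cv2.resize(m,None,fx=1/S,fy=1/S,interpolation=cv2.INTER_AREA)/255.
def fit(name,obs,infos,rois,p0,z,cams):
    def cost(q):
        p=[q[0]*10,q[1]*10,q[2]*.2]
        t=0
        for c in cams:
            r=rois[c]; o=obs[c][r[1]:r[3],r[0]:r[2]]
            t+=((render(name,infos[c],p,z,r)-o)**2).sum()/max(o.sum(),1)
        return t
    q0=np.array([p0[0]/10,p0[1]/10,p0[2]/.2])
    best=None
    for d in (-.5,0,.5):
        s=np.vstack([q0,q0+[1,0,0],q0+[0,1,0],q0+[0,0,1]])+[0,0,d]
        r=minimize(cost,s[0],method='Nelder-Mead',options=dict(initial_simplex=s,xatol=.005,fatol=1e-5))
        if best is None or r.fun<best.fun: best=r
    q=best.x; return np.array([q[0]*10,q[1]*10,q[2]*.2]),best.fun
E
cat > f0.py <<'E'
import pickle,cv2,numpy as np
from fit import *
D=pickle.load(open("d0.pkl","rb"))
I={c:D[c]['info'] for c in D}
G={c:np.clip((cv2.cvtColor(D[c]['im'],cv2.COLOR_RGB2GRAY).astype(float)-40)/70,0,1) for c in D}
# px in crop_mat /5 +offset : (name, origin px top, +x px direction)
init={'stem_long':((309,197),(-1,-.08)),'stem_short':((355,163),(1,0.1)),'freewheel_large':((307.5,230),(1,0)),'freewheel_small':((353.5,195.5),(1,0)),'clamp_bolt':((356.5,230),(-.2,-1)),'clamp_lever':((309,160),(-.2,-1))}
for n,(o,d) in init.items():
    z=3
    P=ray(I['top'],*o,z+15);Q=ray(I['top'],o[0]+d[0]*10,o[1]+d[1]*10,z+15)
    yaw=np.arctan2(Q[1]-P[1],Q[0]-P[0]); p0=[P[0],P[1],yaw]
    if 'tray' in n: continue
    rois={}
    for c in D:
        u=np.vstack([proj(I[c],A@np.array([[np.cos(yaw),np.sin(yaw),0],[-np.sin(yaw),np.cos(yaw),0],[0,0,1]])+[P[0],P[1],z]) for A in M[n][0]])
        lo=np.floor(u.min(0)-4).astype(int);hi=np.ceil(u.max(0)+5).astype(int); rois[c]=(*lo,*hi)
    for cs in (['top'],['side'],['top','side']):
        p,f=fit(n,G,I,rois,p0,z,cs); print(n,cs,np.round(p,2),round(f,3))
T={'tray_two':((422,212),(-.25,-1)),'tray_three':((230,209),(.24,-1))}
for n,(o,d) in T.items():
    P=ray(I['top'],*o,10);Q=ray(I['top'],o[0]+d[0]*10,o[1]+d[1]*10,10)
    yaw=np.arctan2(Q[1]-P[1],Q[0]-P[0]); p0=[P[0],P[1],yaw]
    obs={c:D[c][n][0]['mask'].astype(float) for c in D}
    rois={}
    for c in D:
        l,t,w,h=[int(v) for v in D[c][n][0]['rect']]; rois[c]=(l-8,t-8,l+w+8,t+h+8)
    for cs in (['top'],['side'],['top','side']):
        p,f=fit(n,obs,I,rois,p0,0,cs); print(n,cs,np.round(p,2),round(f,3))
E
python3 f0.py
```

```text
stem_long ['top'] [546.56  72.92   1.49] 0.06
stem_long ['side'] [545.02  70.97   1.49] 0.19
stem_long ['top', 'side'] [546.19  71.94   1.5 ] 0.262
stem_short ['top'] [661.37 -80.36  -1.68] 0.128
stem_short ['side'] [ 666.47 -112.78   -1.73] 0.468
stem_short ['top', 'side'] [660.85 -81.09  -1.67] 0.668
freewheel_large ['top'] [433.94  73.79  -1.4 ] 0.121
freewheel_large ['side'] [432.69  73.    -1.6 ] 0.297
freewheel_large ['top', 'side'] [433.46  73.24  -1.58] 0.423
freewheel_small ['top'] [551.52 -75.84  -1.6 ] 0.401
freewheel_small ['side'] [549.72 -76.42  -1.48] 1.03
freewheel_small ['top', 'side'] [551.35 -75.97  -1.59] 1.444
clamp_bolt ['top'] [ 4.3798e+02 -8.7810e+01  2.4000e-01] 0.062
clamp_bolt ['side'] [ 4.3641e+02 -8.8650e+01  1.2000e-01] 0.109
clamp_bolt ['top', 'side'] [ 4.3757e+02 -8.8050e+01  2.3000e-01] 0.215
clamp_lever ['top'] [6.7167e+02 7.5040e+01 1.6000e-01] 0.323
clamp_lever ['side'] [ 6.6968e+02  7.3310e+01 -5.0000e-02] 0.272
clamp_lever ['top', 'side'] [6.7121e+02 7.4570e+01 1.5000e-01] 0.661
tray_two ['top'] [ 4.9726e+02 -3.0552e+02  2.5000e-01] 0.009
tray_two ['side'] [ 4.9876e+02 -3.0749e+02  2.6000e-01] 0.014
tray_two ['top', 'side'] [ 4.9783e+02 -3.0614e+02  2.5000e-01] 0.03
tray_three ['top'] [ 4.9688e+02  3.3451e+02 -1.8000e-01] 0.01
tray_three ['side'] [ 4.9857e+02  3.3274e+02 -1.7000e-01] 0.014
tray_three ['top', 'side'] [ 4.9761e+02  3.3361e+02 -1.7000e-01] 0.034
```

Candidates in the top view:
- **Large freewheel:** the grey one at (307,230). The turquoise ones at (309,118), (185,268), (240,283) and (402,275) are to be left alone.
- **Small freewheel:** (353,195).
- **Long stem:** (309,196), with a clearly long extension.
- **Short stem:** (355,163).
- **Bolt-up clamp:** (357,229), no lever.
- **Quick-release clamp:** (309,158), lever visible, leave alone.

The crop confirms these choices. I'll start with the short stem.

```bash
cat > go.py <<'E'
import sys,numpy as np
from bench import manip
x,y,z,yaw=map(float,sys.argv[1:5])
s=manip.sense(); p=s['tool_pos']; w=s['tool_rot'][2]
d=np.array([x,y,z])-p
t=(yaw-w+np.pi/2)%np.pi-np.pi/2
print("t",round(s['t'],2),"pos",np.round(p,1),"yaw",round(w,3),"j1,j6",np.round(s['joints'][[0,5]],2))
print("dx %.2f dy %.2f dz %.2f cm twist %.3f (yaw change %.3f)"%((d[0]*np.cos(w)+d[1]*np.sin(w))/10,(d[0]*np.sin(w)-d[1]*np.cos(w))/10,-d[2]/10,-t,t))
E
python3 go.py 660.8 -83.7 150 $(python3 -c "print(-1.68-1.5708)")
```

```text
t 1.2 pos [ 164.3 -551.1  205.5] yaw -1.281 j1,j6 [-1.4  -0.12]
dx -30.60 dy -60.93 dz 5.55 cm twist -1.172 (yaw change 1.172)
```

```bash
R='{"dx":-30.6,"dy":-60.9,"dz":3,"twist":-1.172}'; python3 -m pendant '[{"dx":-30.6,"dy":-60.9,"dz":3,"twist":-1.172},{"dx":-30.6,"dy":-60.9,"dz":3,"twist":-1.172},{"dx":-30.6,"dy":-60.9,"dz":3,"twist":-1.172},{"dx":-30.6,"dy":-60.9,"dz":3,"twist":-1.172},{"dx":-30.6,"dy":-60.9,"dz":3,"twist":-1.172},{"dx":-30.6,"dy":-60.9,"dz":3,"twist":-1.172},{"dx":-30.6,"dy":-60.9,"dz":3,"twist":-1.172},{"dx":-30.6,"dy":-60.9,"dz":3,"twist":-1.172}]' 0.6 30; python3 go.py 660.8 -83.7 120 -0.109
```

```text
t: 2.0
tool_pos: [456.5, -275.5, 188.1]
tool_rot: [3.141, -0.001, -0.103]
wrist_force: [1.0, -0.7, 0.4]
width: 56.8
t 2.0 pos [ 456.5 -275.5  188.1] yaw -0.103 j1,j6 [-0.67 -0.57]
dx 18.33 dy -21.19 dz 6.81 cm twist 0.006 (yaw change -0.006)
```

```bash
python3 -m pendant '[{"dx":18.3,"dy":-21.2,"dz":6.8},{"dx":18.3,"dy":-21.2,"dz":6.8},{"dx":18.3,"dy":-21.2,"dz":6.8},{"dx":18.3,"dy":-21.2,"dz":6.8},{"dx":18.3,"dy":-21.2,"dz":6.8},{"dx":18.3,"dy":-21.2,"dz":6.8},{"dx":18.3,"dy":-21.2,"dz":6.8},{"dx":18.3,"dy":-21.2,"dz":6.8}]'; python3 go.py 660.8 -83.7 6 -0.109
python3 - <<'E'
from bench import manip
import cv2
a=manip.camera("side")[:,:,::-1]; b=manip.camera("top")[:,:,::-1]
a=cv2.resize(a[80:280,200:460],None,fx=3,fy=3,interpolation=3)
cv2.imwrite("pics/a1.png",a)
E
```

```text
t 2.0 pos [ 456.5 -275.5  188.1] yaw -0.103 j1,j6 [-0.67 -0.57]
dx 18.33 dy -21.19 dz 18.21 cm twist 0.006 (yaw change -0.006)invalid input
```

View pics/a1.png

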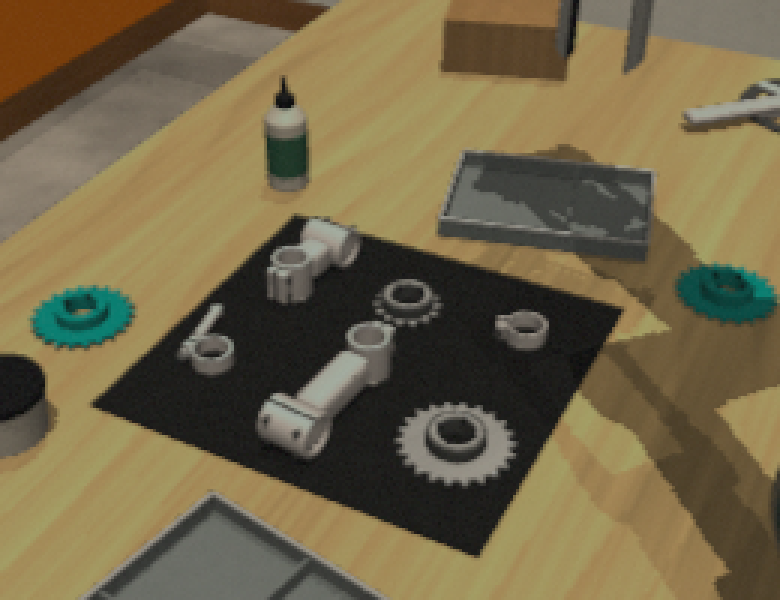

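That call was rejected, probably because every row needs all four keys. The picture shows the scene untouched, with the gripper still off to the right at about (570,30) in the crop.

```bash
python3 -m pendant '[{"dx":18.3,"dy":-21.2,"dz":6.8,"twist":0},{"dx":18.3,"dy":-21.2,"dz":6.8,"twist":0},{"dx":18.3,"dy":-21.2,"dz":6.8,"twist":0},{"dx":18.3,"dy":-21.2,"dz":6.8,"twist":0},{"dx":18.3,"dy":-21.2,"dz":6.8,"twist":0},{"dx":18.3,"dy":-21.2,"dz":6.8,"twist":0},{"dx":18.3,"dy":-21.2,"dz":6.8,"twist":0},{"dx":18.3,"dy":-21.2,"dz":6.8,"twist":0}]'; python3 go.py 660.8 -83.7 6 -0.109
```

```text
t: 2.9
tool_pos: [659.9, -86.5, 119.1]
tool_rot: [3.141, 0.002, -0.108]
wrist_force: [-0.6, -0.5, 0.5]
width: 56.1
t 2.9 pos [659.9 -86.5 119.1] yaw -0.108 j1,j6 [-0.23 -0.13]
dx 0.06 dy -0.29 dz 11.31 cm twist 0.001 (yaw change -0.001)
```

```bash
python3 -m pendant '[{"dx":0,"dy":-0.3,"dz":4,"twist":0},{"dx":0,"dy":-0.3,"dz":7,"twist":0},{"dx":0,"dy":-0.3,"dz":9,"twist":0},{"dx":0,"dy":-0.3,"dz":10.5,"twist":0},{"dx":0,"dy":-0.3,"dz":11.1,"twist":0},{"dx":0,"dy":-0.3,"dz":11.1,"twist":0},{"dx":0,"dy":-0.3,"dz":11.1,"twist":0}]'; python3 go.py 660.8 -83.7 7 -0.109
python3 - <<'E'
from bench import manip
import cv2
a=manip.camera("side")[:,:,::-1]
cv2.imwrite("pics/a2.png",cv2.resize(a[80:280,200:460],None,fx=3,fy=3,interpolation=3))
E
```

```text
t: 3.6
tool_pos: [660.9, -84.4, 10.1]
tool_rot: [3.141, -0.002, -0.11]
wrist_force: [-0.8, 0.2, 0.3]
width: 56.6
t 3.6 pos [660.9 -84.4  10.1] yaw -0.11 j1,j6 [-0.23 -0.12]
dx -0.01 dy -0.06 dz 0.31 cm twist -0.001 (yaw change 0.001)
```

View pics/a2.png

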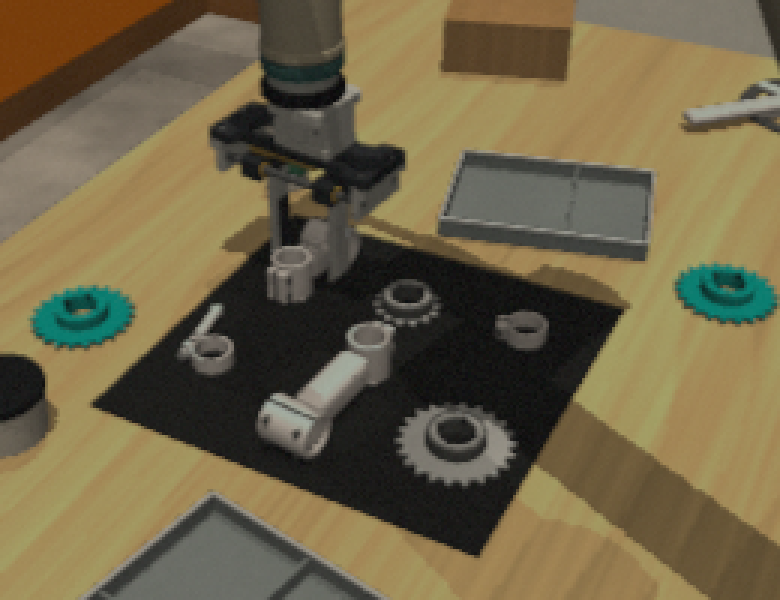

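The fingers straddle the short stem's extension at about (310,245) in the crop. I'll close and lift.

```bash
python3 -m pendant '[{"dx":0,"dy":0,"dz":0.2,"twist":0},{"dx":0,"dy":0,"dz":0.2,"twist":0},{"dx":0,"dy":0,"dz":0.2,"twist":0},{"dx":0,"dy":0,"dz":0.2,"twist":0},{"dx":0,"dy":0,"dz":0.2,"twist":0},{"dx":0,"dy":0,"dz":0.2,"twist":0},{"dx":0,"dy":0,"dz":0.2,"twist":0},{"dx":0,"dy":0,"dz":0.2,"twist":0}]' 0 30; python3 - <<'E'
from bench import manip
print(manip.sense()['tool_pos'],manip.sense()['tool_rot'])
E
```

```text
t: 4.45
tool_pos: [660.0, -83.0, 7.0]
tool_rot: [-3.141, 0.001, -0.109]
wrist_force: [-2.6, 1.2, 3.9]
width: 29.7
[660.04985838 -83.03360665   7.04525448] [-3.14142824e+00  9.02555699e-04 -1.08894102e-01]
```

```bash
python3 -m pendant '[{"dx":0,"dy":0,"dz":-2,"twist":0},{"dx":0,"dy":0,"dz":-5,"twist":0},{"dx":0,"dy":0,"dz":-9,"twist":0},{"dx":0,"dy":0,"dz":-12,"twist":0},{"dx":0,"dy":0,"dz":-12,"twist":0}]'; python3 go.py 437 -324.7 115 0.25
```

```text
t: 4.95
tool_pos: [664.6, -84.3, 131.6]
tool_rot: [3.14, -0.011, -0.109]
wrist_force: [0.8, -0.3, -1.3]
width: 29.9
t 4.95 pos [664.6 -84.3 131.6] yaw -0.109 j1,j6 [-0.23 -0.12]
dx -20.00 dy 26.38 dz 1.66 cm twist -0.359 (yaw change 0.359)
```

```bash
python3 -m pendant '[{"dx":-20,"dy":26.4,"dz":1.6,"twist":-0.359},{"dx":-20,"dy":26.4,"dz":1.6,"twist":-0.359},{"dx":-20,"dy":26.4,"dz":1.6,"twist":-0.359},{"dx":-20,"dy":26.4,"dz":1.6,"twist":-0.359},{"dx":-20,"dy":26.4,"dz":1.6,"twist":-0.359},{"dx":-20,"dy":26.4,"dz":1.6,"twist":-0.359},{"dx":-20,"dy":26.4,"dz":1.6,"twist":-0.359},{"dx":-20,"dy":26.4,"dz":1.6,"twist":-0.359}]'; python3 -m pendant '[{"dx":0,"dy":0,"dz":0,"twist":0},{"dx":0,"dy":0,"dz":0,"twist":0}]'; python3 go.py 437 -324.7 7 0.25
python3 - <<'E'
from bench import manip
import cv2
a=manip.camera("side")[:,:,::-1]
cv2.imwrite("pics/a3.png",cv2.resize(a[80:280,200:460],None,fx=3,fy=3,interpolation=3))
E
```

```text
t: 5.75
tool_pos: [429.6, -326.3, 108.8]
tool_rot: [-3.141, 0.003, 0.245]
wrist_force: [1.2, -1.0, -1.1]
width: 29.7
t: 5.95
tool_pos: [433.5, -323.1, 110.0]
tool_rot: [-3.14, -0.0, 0.251]
wrist_force: [-0.0, -0.7, -1.2]
width: 29.9
t 5.95 pos [ 433.5 -323.1  110. ] yaw 0.251 j1,j6 [-0.77 -1.02]
dx 0.30 dy 0.25 dz 10.30 cm twist 0.001 (yaw change -0.001)
```

View pics/a3.png

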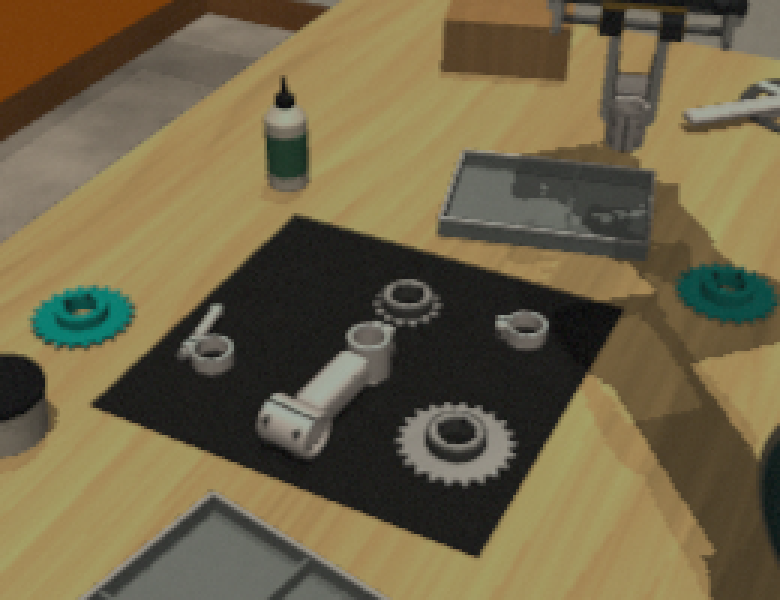

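The short stem is held level over the two-bay tray at about (625,110) in the crop. Lowering.

```bash
python3 -m pendant '[{"dx":0.3,"dy":0.25,"dz":3,"twist":0},{"dx":0.3,"dy":0.25,"dz":6,"twist":0},{"dx":0.3,"dy":0.25,"dz":8,"twist":0},{"dx":0.3,"dy":0.25,"dz":9.2,"twist":0},{"dx":0.3,"dy":0.25,"dz":9.8,"twist":0},{"dx":0.3,"dy":0.25,"dz":9.8,"twist":0},{"dx":0.3,"dy":0.25,"dz":9.8,"twist":0},{"dx":0.3,"dy":0.25,"dz":9.8,"twist":0}]'; python3 go.py 437 -324.7 7 0.25
```

```text
t: 6.8
tool_pos: [437.3, -326.2, 13.9]
tool_rot: [3.14, -0.001, 0.25]
wrist_force: [0.6, 0.9, -1.1]
width: 29.9
t 6.8 pos [ 437.3 -326.2   13.9] yaw 0.25 j1,j6 [-0.77 -1.02]
dx 0.01 dy -0.15 dz 0.69 cm twist 0.000 (yaw change -0.000)
```

```bash
python3 -m pendant '[{"dx":0,"dy":-0.1,"dz":0.4,"twist":0},{"dx":0,"dy":-0.1,"dz":0.65,"twist":0},{"dx":0,"dy":-0.1,"dz":0.7,"twist":0},{"dx":0,"dy":-0.1,"dz":0.7,"twist":0},{"dx":0,"dy":-0.1,"dz":0.7,"twist":0}]';python3 -m pendant '[{"dx":0,"dy":0,"dz":0,"twist":0},{"dx":0,"dy":0,"dz":0,"twist":0},{"dx":0,"dy":0,"dz":0,"twist":0},{"dx":0,"dy":0,"dz":0,"twist":0}]' 0.47; python3 go.py 437 -324.7 7 0.25
```

```text
t: 7.3
tool_pos: [436.3, -324.8, 6.5]
tool_rot: [3.141, -0.0, 0.25]
wrist_force: [-0.2, 0.7, 6.4]
width: 29.5
t: 7.7
tool_pos: [436.3, -324.7, 5.7]
tool_rot: [-3.141, 0.0, 0.25]
wrist_force: [-0.1, 0.8, 0.8]
width: 44.0
t 7.7 pos [ 436.3 -324.7    5.7] yaw 0.25 j1,j6 [-0.77 -1.02]
dx 0.07 dy 0.02 dz -0.13 cm twist -0.000 (yaw change 0.000)
```

```bash
python3 -m pendant '[{"dx":0,"dy":0,"dz":-3,"twist":0},{"dx":0,"dy":0,"dz":-7,"twist":0},{"dx":0,"dy":0,"dz":-12,"twist":0},{"dx":0,"dy":0,"dz":-12,"twist":0}]'; python3 go.py 433.5 73.3 100 0.25
python3 - <<'E'
from bench import manip
import cv2
a=manip.camera("top")[:,:,::-1]
cv2.imwrite("pics/a4.png",cv2.resize(a[130:290,190:470],None,fx=2.8,fy=2.8,interpolation=3))
E
```

```text
t: 8.1
tool_pos: [439.9, -328.0, 132.3]
tool_rot: [3.13, -0.007, 0.25]
wrist_force: [1.2, -0.4, 0.2]
width: 44.5
t 8.1 pos [ 439.9 -328.   132.3] yaw 0.25 j1,j6 [-0.77 -1.02]
dx 9.32 dy -39.04 dz 3.23 cm twist 0.000 (yaw change -0.000)
```

View pics/a4.png

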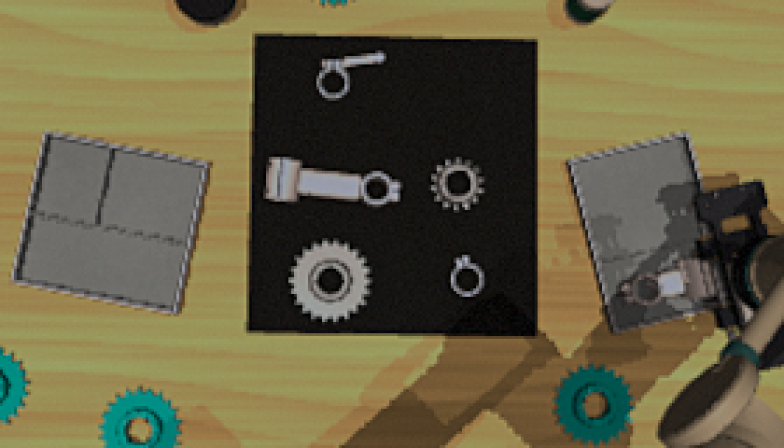

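The short stem lies lengthwise in the stem bay at about (665,290) in the crop. Next is the large freewheel.

```bash
python3 -m pendant '[{"dx":9.3,"dy":-39,"dz":3.2,"twist":0},{"dx":9.3,"dy":-39,"dz":3.2,"twist":0},{"dx":9.3,"dy":-39,"dz":3.2,"twist":0},{"dx":9.3,"dy":-39,"dz":3.2,"twist":0},{"dx":9.3,"dy":-39,"dz":3.2,"twist":0},{"dx":9.3,"dy":-39,"dz":3.2,"twist":0},{"dx":9.3,"dy":-39,"dz":3.2,"twist":0},{"dx":9.3,"dy":-39,"dz":3.2,"twist":0}]' 0.75; python3 -m pendant '[{"dx":0,"dy":0,"dz":0,"twist":0},{"dx":0,"dy":0,"dz":0,"twist":0},{"dx":0,"dy":0,"dz":0,"twist":0}]';  python3 go.py 433.5 73.3 11 0.25
```

```text
t: 8.95
tool_pos: [428.2, 75.9, 92.5]
tool_rot: [-3.141, 0.003, 0.25]
wrist_force: [0.2, 0.0, -0.8]
width: 70.3
t: 9.25
tool_pos: [429.4, 73.2, 93.2]
tool_rot: [3.141, 0.002, 0.25]
wrist_force: [-0.6, -0.1, 0.2]
width: 69.8
t 9.25 pos [429.4  73.2  93.2] yaw 0.25 j1,j6 [ 0.01 -0.24]
dx 0.40 dy 0.09 dz 8.22 cm twist -0.000 (yaw change 0.000)
```

```bash
python3 -m pendant '[{"dx":0.4,"dy":0.1,"dz":3,"twist":0},{"dx":0.4,"dy":0.1,"dz":5.5,"twist":0},{"dx":0.4,"dy":0.1,"dz":7,"twist":0},{"dx":0.4,"dy":0.1,"dz":7.7,"twist":0},{"dx":0.4,"dy":0.1,"dz":7.7,"twist":0},{"dx":0.4,"dy":0.1,"dz":7.7,"twist":0},{"dx":0.4,"dy":0.1,"dz":7.7,"twist":0},{"dx":0.4,"dy":0.1,"dz":7.7,"twist":0}]'; python3 go.py 433.5 73.3 11 0.25
python3 - <<'E'
from bench import manip
import cv2
a=manip.camera("side")[:,:,::-1]
cv2.imwrite("pics/a5.png",cv2.resize(a[120:280,200:460],None,fx=3,fy=3,interpolation=3))
E
```

```text
t: 10.05
tool_pos: [434.8, 73.9, 17.8]
tool_rot: [3.141, -0.002, 0.25]
wrist_force: [0.5, -0.6, -0.5]
width: 70.6
t 10.05 pos [434.8  73.9  17.8] yaw 0.25 j1,j6 [ 0.01 -0.24]
dx -0.14 dy 0.03 dz 0.68 cm twist -0.000 (yaw change 0.000)
```

View pics/a5.png

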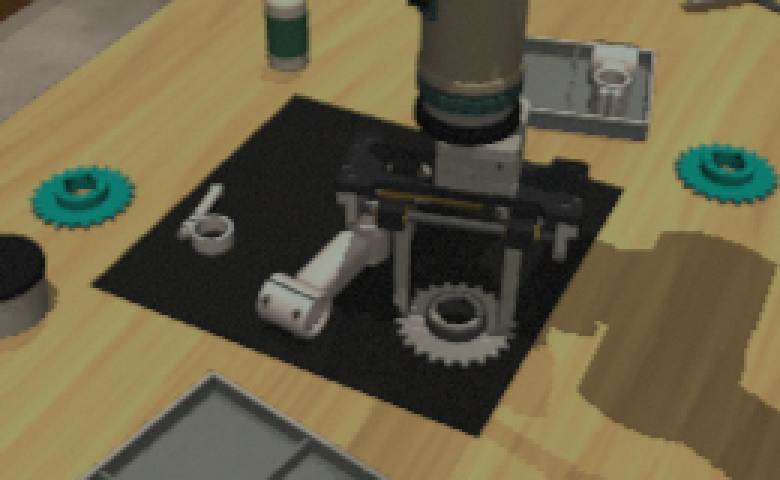

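The fingers straddle the freewheel body at about (455,310) in the crop. Down 6.5 mm, then grip.

```bash
python3 -m pendant '[{"dx":-0.1,"dy":0,"dz":0.4,"twist":0},{"dx":-0.1,"dy":0,"dz":0.6,"twist":0},{"dx":-0.1,"dy":0,"dz":0.6,"twist":0},{"dx":-0.1,"dy":0,"dz":0.6,"twist":0}]'; python3 go.py 433.5 73.3 11 0.25; python3 -m pendant '[{"dx":0,"dy":0,"dz":0,"twist":0},{"dx":0,"dy":0,"dz":0,"twist":0},{"dx":0,"dy":0,"dz":0,"twist":0},{"dx":0,"dy":0,"dz":0,"twist":0},{"dx":0,"dy":0,"dz":0,"twist":0},{"dx":0,"dy":0,"dz":0,"twist":0}]' 0 40;python3 go.py 433.5 73.3 11 0.25;
```

```text
t: 10.5
tool_pos: [433.0, 73.8, 10.9]
tool_rot: [3.142, 0.0, 0.25]
wrist_force: [1.0, -0.3, -0.2]
width: 70.4
t 10.5 pos [433.   73.8  10.9] yaw 0.25 j1,j6 [ 0.01 -0.24]
dx 0.04 dy 0.06 dz -0.01 cm twist 0.000 (yaw change -0.000)
t: 11.1
tool_pos: [433.0, 73.8, 11.0]
tool_rot: [3.142, 0.0, 0.25]
wrist_force: [-1.0, -0.6, 1.1]
width: 48.1
t 11.1 pos [433.   73.8  11. ] yaw 0.25 j1,j6 [ 0.01 -0.24]
dx 0.04 dy 0.06 dz 0.00 cm twist 0.000 (yaw change -0.000)
```

```bash
python3 -m pendant '[{"dx":0,"dy":0,"dz":-1,"twist":0},{"dx":0,"dy":0,"dz":-3,"twist":0},{"dx":0,"dy":0,"dz":-6,"twist":0},{"dx":0,"dy":0,"dz":-9,"twist":0},{"dx":0,"dy":0,"dz":-10,"twist":0},{"dx":0,"dy":0,"dz":-10,"twist":0}]'; python3 go.py 537 -296.1 110 0.25
python3 - <<'E'
from bench import manip
import cv2
a=manip.camera("side")[:,:,::-1]
cv2.imwrite("pics/a6.png",cv2.resize(a[80:280,200:460],None,fx=3,fy=3,interpolation=3))
E
```

```text
t: 11.7
tool_pos: [434.1, 73.8, 112.3]
tool_rot: [3.141, -0.004, 0.25]
wrist_force: [0.3, -0.8, -2.8]
width: 48.2
t 11.7 pos [434.1  73.8 112.3] yaw 0.25 j1,j6 [ 0.01 -0.24]
dx 0.82 dy 38.39 dz 0.23 cm twist -0.000 (yaw change 0.000)
```

View pics/a6.png

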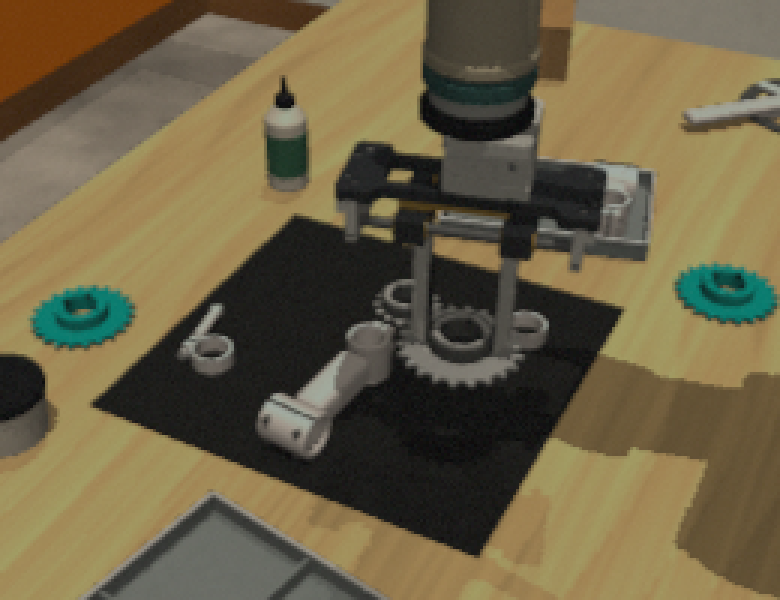

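The large freewheel is lifted and level at about (460,335) in the crop. Moving it to the two-bay tray.

```bash
python3 -m pendant '[{"dx":0.1,"dy":3,"dz":0,"twist":0},{"dx":0.2,"dy":7,"dz":0,"twist":0},{"dx":0.3,"dy":12,"dz":0,"twist":0},{"dx":0.4,"dy":17,"dz":0,"twist":0},{"dx":0.5,"dy":22,"dz":0,"twist":0},{"dx":0.6,"dy":27,"dz":0,"twist":0},{"dx":0.7,"dy":32,"dz":0,"twist":0},{"dx":0.8,"dy":36,"dz":0,"twist":0}]'; python3 -m pendant '[{"dx":0,"dy":2.4,"dz":0,"twist":0},{"dx":0,"dy":2.4,"dz":0,"twist":0},{"dx":0,"dy":2.4,"dz":0,"twist":0},{"dx":0,"dy":2.4,"dz":0,"twist":0}]';python3 go.py 537 -296.1 11 0.25
```

```text
t: 12.55
tool_pos: [529.1, -275.4, 108.3]
tool_rot: [-3.139, 0.003, 0.249]
wrist_force: [0.6, 1.1, -3.3]
width: 48.2
t: 12.95
tool_pos: [534.6, -294.5, 109.6]
tool_rot: [-3.138, 0.002, 0.251]
wrist_force: [0.1, 0.2, -2.4]
width: 48.2
t 12.95 pos [ 534.6 -294.5  109.6] yaw 0.251 j1,j6 [-0.62 -0.87]
dx 0.19 dy 0.22 dz 9.86 cm twist 0.001 (yaw change -0.001)
```

```bash
python3 -m pendant '[{"dx":0.2,"dy":0.2,"dz":3,"twist":0},{"dx":0.2,"dy":0.2,"dz":6,"twist":0},{"dx":0.2,"dy":0.2,"dz":8,"twist":0},{"dx":0.2,"dy":0.2,"dz":9,"twist":0},{"dx":0.2,"dy":0.2,"dz":9.3,"twist":0},{"dx":0.2,"dy":0.2,"dz":9.3,"twist":0},{"dx":0.2,"dy":0.2,"dz":9.3,"twist":0},{"dx":0.2,"dy":0.2,"dz":9.3,"twist":0}]'; python3 go.py 537 -296.1 10.5 0.25
```

```text
t: 13.75
tool_pos: [539.1, -298.2, 19.3]
tool_rot: [3.14, -0.002, 0.25]
wrist_force: [1.0, -0.1, -3.0]
width: 48.4
t 13.75 pos [ 539.1 -298.2   19.3] yaw 0.25 j1,j6 [-0.62 -0.87]
dx -0.15 dy -0.26 dz 0.88 cm twist 0.000 (yaw change -0.000)
```

```bash
python3 -m pendant '[{"dx":-0.1,"dy":-0.2,"dz":0.4,"twist":0},{"dx":-0.1,"dy":-0.2,"dz":0.7,"twist":0},{"dx":-0.1,"dy":-0.2,"dz":0.85,"twist":0},{"dx":-0.1,"dy":-0.2,"dz":0.85,"twist":0},{"dx":-0.1,"dy":-0.2,"dz":0.85,"twist":0}]'; python3 go.py 537 -296.1 10.5 0.25
```

```text
t: 14.25
tool_pos: [536.5, -295.9, 10.5]
tool_rot: [-3.141, 0.0, 0.25]
wrist_force: [-1.5, 1.6, 5.9]
width: 48.2
t 14.25 pos [ 536.5 -295.9   10.5] yaw 0.25 j1,j6 [-0.62 -0.87]
dx 0.04 dy 0.04 dz 0.00 cm twist -0.000 (yaw change 0.000)
```

```bash
python3 -m pendant '[{"dx":0,"dy":0,"dz":0,"twist":0},{"dx":0,"dy":0,"dz":0,"twist":0},{"dx":0,"dy":0,"dz":0,"twist":0},{"dx":0,"dy":0,"dz":0,"twist":0},{"dx":0,"dy":0,"dz":-2,"twist":0},{"dx":0,"dy":0,"dz":-5,"twist":0},{"dx":0,"dy":0,"dz":-9,"twist":0},{"dx":0,"dy":0,"dz":-9,"twist":0}]' 0.75; python3 go.py 551.3 -76 100 1.396
python3 - <<'E'
from bench import manip
import cv2
a=manip.camera("side")[:,:,::-1]
cv2.imwrite("pics/a7.png",cv2.resize(a[80:280,200:460],None,fx=3,fy=3,interpolation=3))
E
```

```text
t: 15.05
tool_pos: [540.2, -298.4, 105.0]
tool_rot: [3.133, -0.007, 0.25]
wrist_force: [0.9, -0.3, -0.2]
width: 70.1
t 15.05 pos [ 540.2 -298.4  105. ] yaw 0.25 j1,j6 [-0.62 -0.87]
dx 6.58 dy -21.27 dz 0.50 cm twist -1.146 (yaw change 1.146)
```

View pics/a7.png

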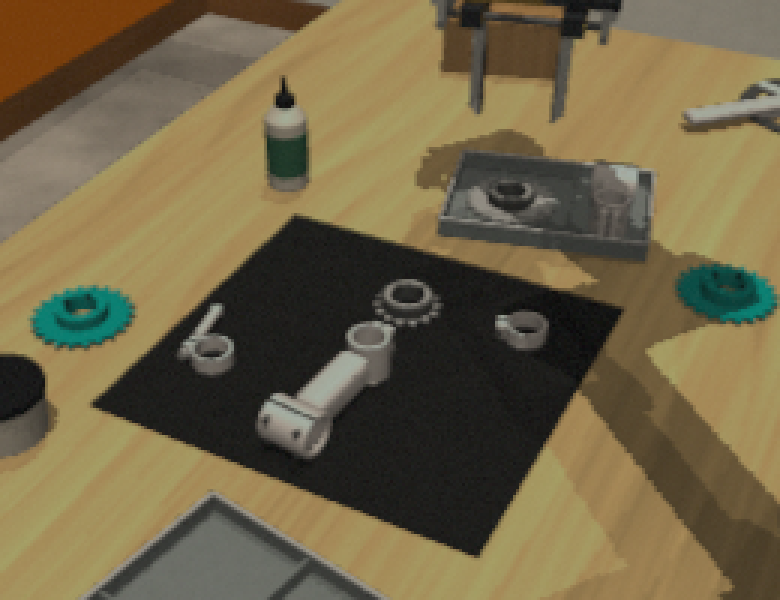

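The large freewheel is flat in its bay at about (510,195) in the crop. Next is the small freewheel.

```bash
python3 -m pendant '[{"dx":6.6,"dy":-21.3,"dz":0.5,"twist":-1.146},{"dx":6.6,"dy":-21.3,"dz":0.5,"twist":-1.146},{"dx":6.6,"dy":-21.3,"dz":0.5,"twist":-1.146},{"dx":6.6,"dy":-21.3,"dz":0.5,"twist":-1.146},{"dx":6.6,"dy":-21.3,"dz":0.5,"twist":-1.146},{"dx":6.6,"dy":-21.3,"dz":0.5,"twist":-1.146},{"dx":6.6,"dy":-21.3,"dz":0.5,"twist":-1.146},{"dx":6.6,"dy":-21.3,"dz":0.5,"twist":-1.146}]'; python3 -m pendant '[{"dx":0,"dy":0,"dz":0,"twist":0},{"dx":0,"dy":0,"dz":0,"twist":0},{"dx":0,"dy":0,"dz":0,"twist":0}]';  python3 go.py 551.3 -76 11 1.396
```

```text
t: 15.9
tool_pos: [546.9, -72.5, 92.9]
tool_rot: [-3.139, -0.0, 1.402]
wrist_force: [-0.3, -0.1, -0.0]
width: 70.7
t: 16.2
tool_pos: [547.7, -73.3, 93.9]
tool_rot: [-3.141, -0.0, 1.394]
wrist_force: [0.5, -0.2, -0.1]
width: 70.4
t 16.2 pos [547.7 -73.3  93.9] yaw 1.394 j1,j6 [-0.26 -1.65]
dx -0.20 dy 0.40 dz 8.29 cm twist -0.002 (yaw change 0.002)
```

```bash
python3 -m pendant '[{"dx":-0.2,"dy":0.4,"dz":3,"twist":0},{"dx":-0.2,"dy":0.4,"dz":5.5,"twist":0},{"dx":-0.2,"dy":0.4,"dz":7,"twist":0},{"dx":-0.2,"dy":0.4,"dz":7.7,"twist":0},{"dx":-0.2,"dy":0.4,"dz":7.7,"twist":0},{"dx":-0.2,"dy":0.4,"dz":7.7,"twist":0},{"dx":-0.2,"dy":0.4,"dz":7.7,"twist":0},{"dx":-0.2,"dy":0.4,"dz":7.7,"twist":0}]'; python3 go.py 551.3 -76 11 1.396
python3 - <<'E'
from bench import manip
import cv2
a=manip.camera("side")[:,:,::-1]
cv2.imwrite("pics/a8.png",cv2.resize(a[120:280,200:460],None,fx=3,fy=3,interpolation=3))
E
```

```text
t: 17.0
tool_pos: [552.3, -76.2, 18.4]
tool_rot: [3.14, 0.0, 1.396]
wrist_force: [0.2, -0.0, -0.5]
width: 70.4
t 17.0 pos [552.3 -76.2  18.4] yaw 1.396 j1,j6 [-0.26 -1.66]
dx 0.00 dy -0.11 dz 0.74 cm twist -0.000 (yaw change 0.000)
```

View pics/a8.png

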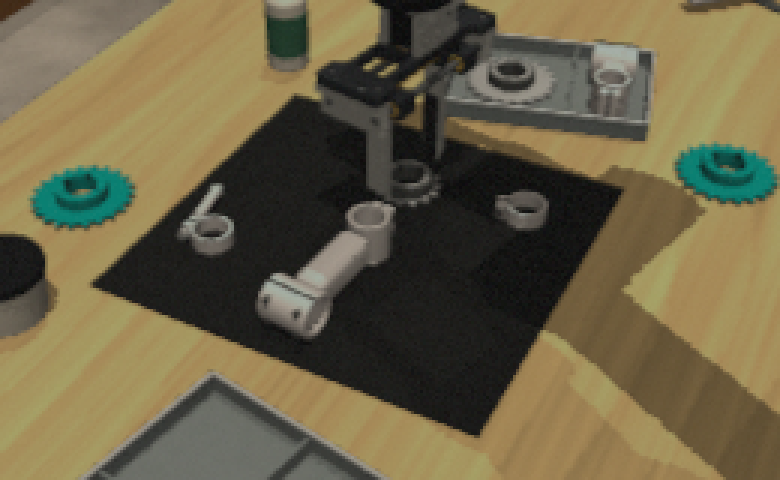

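The fingers are around the small freewheel at about (408,180) in the crop. Both two-bay tray parts look seated.

```bash
python3 -m pendant '[{"dx":0,"dy":0,"dz":0.4,"twist":0},{"dx":0,"dy":0,"dz":0.7,"twist":0},{"dx":0,"dy":0,"dz":0.7,"twist":0},{"dx":0,"dy":0,"dz":0.7,"twist":0}]'; python3 -m pendant '[{"dx":0,"dy":0,"dz":0,"twist":0},{"dx":0,"dy":0,"dz":0,"twist":0},{"dx":0,"dy":0,"dz":0,"twist":0},{"dx":0,"dy":0,"dz":0,"twist":0},{"dx":0,"dy":0,"dz":0,"twist":0},{"dx":0,"dy":0,"dz":0,"twist":0}]' 0 40; python3 -m pendant '[{"dx":0,"dy":0,"dz":-1,"twist":0},{"dx":0,"dy":0,"dz":-3,"twist":0},{"dx":0,"dy":0,"dz":-6,"twist":0},{"dx":0,"dy":0,"dz":-9,"twist":0},{"dx":0,"dy":0,"dz":-10,"twist":0},{"dx":0,"dy":0,"dz":-10,"twist":0}]'
python3 - <<'E'
import numpy as np
c,s=np.cos(-.175),np.sin(-.175)
for n,p in dict(stem=(-48.5,0),fw=(40.5,-39),cl=(40.5,57.5)).items(): print(n,497.6+c*p[0]-s*p[1],333.6+s*p[0]+c*p[1])
E
```

```text
t: 17.45
tool_pos: [551.5, -76.0, 10.3]
tool_rot: [-3.141, 0.0, 1.396]
wrist_force: [-0.1, 0.7, -0.5]
width: 70.3
t: 18.05
tool_pos: [551.7, -76.0, 10.6]
tool_rot: [3.141, 0.0, 1.396]
wrist_force: [-0.3, 0.3, 0.1]
width: 49.2
t: 18.65
tool_pos: [552.7, -76.3, 112.2]
tool_rot: [3.138, 0.0, 1.396]
wrist_force: [1.4, 0.1, -1.2]
width: 48.9
stem 449.84076286311074 342.0442446732894
fw 530.6912074594995 288.144285410167
cl 547.4926427372816 383.1703964144931
```

```bash
python3 go.py 530.7 288.1 112 1.396;python3 - <<'E'
from bench import manip
import cv2
a=manip.camera("side")[:,:,::-1]
cv2.imwrite("pics/a9.png",cv2.resize(a[120:280,200:460],None,fx=3,fy=3,interpolation=3))
E
```

```text
t 18.65 pos [552.7 -76.3 112.2] yaw 1.396 j1,j6 [-0.26 -1.66]
dx 35.51 dy -8.50 dz 0.02 cm twist 0.000 (yaw change -0.000)
```

View pics/a9.png

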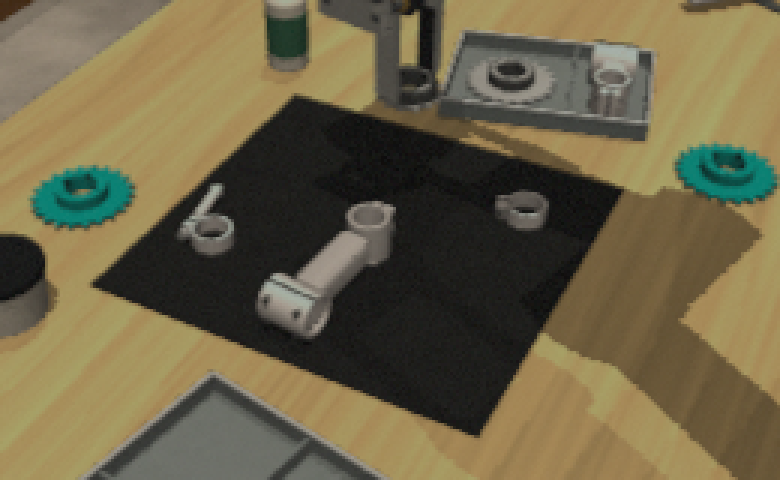

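The small freewheel is lifted, at about (412,90) in the crop. Moving it to the three-bay tray.

```bash
python3 -m pendant '[{"dx":3,"dy":-0.7,"dz":0,"twist":0},{"dx":7,"dy":-1.7,"dz":0,"twist":0},{"dx":12,"dy":-3,"dz":0,"twist":0},{"dx":16.5,"dy":-4,"dz":0,"twist":0},{"dx":21,"dy":-5,"dz":0,"twist":0},{"dx":26,"dy":-6.2,"dz":0,"twist":0},{"dx":31,"dy":-7.5,"dz":0,"twist":0},{"dx":34,"dy":-8.2,"dz":0,"twist":0}]'; python3 -m pendant '[{"dx":1.5,"dy":-0.3,"dz":0,"twist":0},{"dx":1.5,"dy":-0.3,"dz":0,"twist":0},{"dx":1.5,"dy":-0.3,"dz":0,"twist":0},{"dx":1.5,"dy":-0.3,"dz":0,"twist":0}]';python3 go.py 530.7 288.1 11 1.396
```

```text
t: 19.5
tool_pos: [527.9, 275.8, 108.2]
tool_rot: [-3.138, 0.001, 1.398]
wrist_force: [-0.2, -0.4, -1.6]
width: 49.2
t: 19.9
tool_pos: [529.6, 286.4, 110.0]
tool_rot: [-3.141, 0.002, 1.394]
wrist_force: [0.9, 0.4, -1.3]
width: 49.1
t 19.9 pos [529.6 286.4 110. ] yaw 1.394 j1,j6 [ 0.38 -1.01]
dx 0.19 dy 0.08 dz 9.90 cm twist -0.002 (yaw change 0.002)
```

```bash
python3 -m pendant '[{"dx":0.1,"dy":0.1,"dz":3,"twist":0},{"dx":0.1,"dy":0.1,"dz":6,"twist":0},{"dx":0.1,"dy":0.1,"dz":8,"twist":0},{"dx":0.1,"dy":0.1,"dz":9,"twist":0},{"dx":0.1,"dy":0.1,"dz":9.4,"twist":0},{"dx":0.1,"dy":0.1,"dz":9.4,"twist":0},{"dx":0.1,"dy":0.1,"dz":9.4,"twist":0},{"dx":0.1,"dy":0.1,"dz":9.4,"twist":0}]'; python3 go.py 530.7 288.1 10.2 1.396
python3 - <<'E'
from bench import manip
import cv2
a=manip.camera("side")[:,:,::-1]
cv2.imwrite("pics/a10.png",cv2.resize(a[180:380,160:420],None,fx=3,fy=3,interpolation=3))
E
```

```text
t: 20.7
tool_pos: [531.7, 289.4, 17.7]
tool_rot: [3.14, -0.001, 1.396]
wrist_force: [-0.0, 0.6, -1.3]
width: 48.9
t 20.7 pos [531.7 289.4  17.7] yaw 1.396 j1,j6 [ 0.38 -1.01]
dx -0.15 dy -0.08 dz 0.75 cm twist -0.000 (yaw change 0.000)
```

View pics/a10.png

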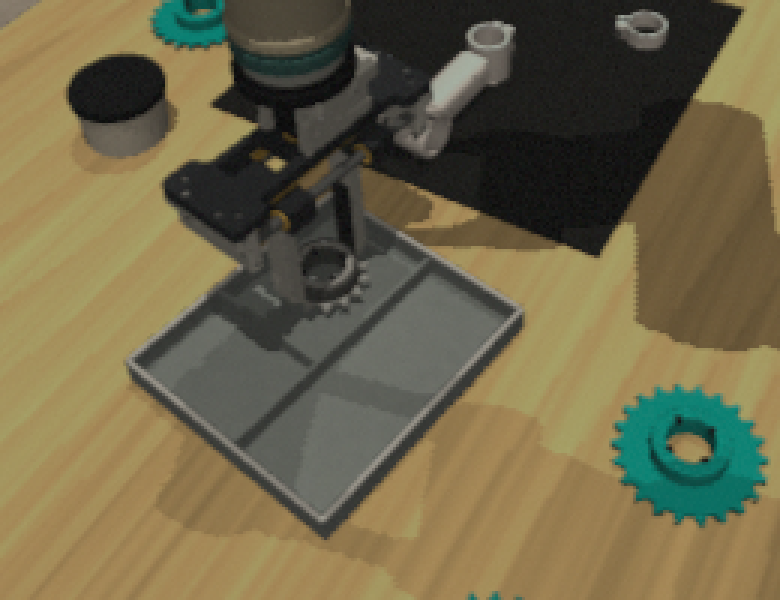

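It's above the freewheel bay at about (325,275) in the crop, clear of the walls. Lower, release and retreat.

```bash
python3 -m pendant '[{"dx":-0.1,"dy":-0.1,"dz":0.4,"twist":0},{"dx":-0.1,"dy":-0.1,"dz":0.7,"twist":0},{"dx":-0.1,"dy":-0.1,"dz":0.75,"twist":0},{"dx":-0.1,"dy":-0.1,"dz":0.75,"twist":0},{"dx":-0.1,"dy":-0.1,"dz":0.75,"twist":0}]'; python3 -m pendant '[{"dx":0,"dy":0,"dz":0,"twist":0},{"dx":0,"dy":0,"dz":0,"twist":0},{"dx":0,"dy":0,"dz":0,"twist":0},{"dx":0,"dy":0,"dz":0,"twist":0},{"dx":0,"dy":0,"dz":-2,"twist":0},{"dx":0,"dy":0,"dz":-5,"twist":0},{"dx":0,"dy":0,"dz":-9,"twist":0},{"dx":0,"dy":0,"dz":-10,"twist":0}]' 0.65; python3 go.py 546.4 74.9 110 -0.078
```

```text
t: 21.25
tool_pos: [529.5, 288.4, 10.1]
tool_rot: [3.141, 0.0, 1.396]
wrist_force: [-1.0, -1.1, 5.3]
width: 49.3
t: 22.05
tool_pos: [532.3, 289.5, 113.1]
tool_rot: [3.135, -0.004, 1.396]
wrist_force: [0.5, -0.2, 0.9]
width: 61.1
t 22.05 pos [532.3 289.5 113.1] yaw 1.396 j1,j6 [ 0.38 -1.01]
dx -20.89 dy 5.12 dz 0.31 cm twist 1.474 (yaw change -1.474)
```

```bash
python3 -m pendant '[{"dx":-20.9,"dy":5.1,"dz":0.3,"twist":1.474},{"dx":-20.9,"dy":5.1,"dz":0.3,"twist":1.474},{"dx":-20.9,"dy":5.1,"dz":0.3,"twist":1.474},{"dx":-20.9,"dy":5.1,"dz":0.3,"twist":1.474},{"dx":-20.9,"dy":5.1,"dz":0.3,"twist":1.474},{"dx":-20.9,"dy":5.1,"dz":0.3,"twist":1.474},{"dx":-20.9,"dy":5.1,"dz":0.3,"twist":1.474},{"dx":-20.9,"dy":5.1,"dz":0.3,"twist":1.474}]' 0.6; python3 go.py 546.4 74.9 110 -0.078
```

```text
t: 22.85
tool_pos: [543.0, 73.2, 105.0]
tool_rot: [-3.141, 0.001, 0.189]
wrist_force: [-0.1, -0.3, -0.5]
width: 56.6
t 22.85 pos [543.   73.2 105. ] yaw 0.189 j1,j6 [ 0.01 -0.18]
dx 0.36 dy -0.10 dz -0.50 cm twist 0.267 (yaw change -0.267)
```

```bash
python3 -m pendant '[{"dx":0.3,"dy":-0.1,"dz":0,"twist":0.267},{"dx":0.3,"dy":-0.1,"dz":0,"twist":0.267},{"dx":0.3,"dy":-0.1,"dz":0,"twist":0.267},{"dx":0.3,"dy":-0.1,"dz":0,"twist":0.267},{"dx":0.3,"dy":-0.1,"dz":0,"twist":0.267}]'; python3 go.py 546.4 74.9 7 -0.078
```

```text
t: 23.35
tool_pos: [546.0, 75.3, 105.6]
tool_rot: [3.141, 0.001, -0.069]
wrist_force: [0.6, 0.5, -1.3]
width: 56.5
t 23.35 pos [546.   75.3 105.6] yaw -0.069 j1,j6 [0.01 0.08]
dx 0.04 dy 0.03 dz 9.86 cm twist 0.009 (yaw change -0.009)
```

```bash
python3 -m pendant '[{"dx":0,"dy":0,"dz":3,"twist":0.009},{"dx":0,"dy":0,"dz":6,"twist":0.009},{"dx":0,"dy":0,"dz":8,"twist":0.009},{"dx":0,"dy":0,"dz":9.2,"twist":0.009},{"dx":0,"dy":0,"dz":9.6,"twist":0.009},{"dx":0,"dy":0,"dz":9.6,"twist":0.009},{"dx":0,"dy":0,"dz":9.6,"twist":0.009},{"dx":0,"dy":0,"dz":9.6,"twist":0.009}]'; python3 go.py 546.4 74.9 7 -0.078
python3 - <<'E'
from bench import manip
import cv2
a=manip.camera("side")[:,:,::-1]
cv2.imwrite("pics/a11.png",cv2.resize(a[120:320,200:460],None,fx=3,fy=3,interpolation=3))
E
```

```text
t: 24.15
tool_pos: [547.2, 75.3, 11.1]
tool_rot: [-3.141, -0.002, -0.08]
wrist_force: [0.1, -0.2, 0.2]
width: 56.6
t 24.15 pos [547.2  75.3  11.1] yaw -0.08 j1,j6 [0.01 0.09]
dx -0.08 dy 0.04 dz 0.41 cm twist -0.002 (yaw change 0.002)
```

View pics/a11.png

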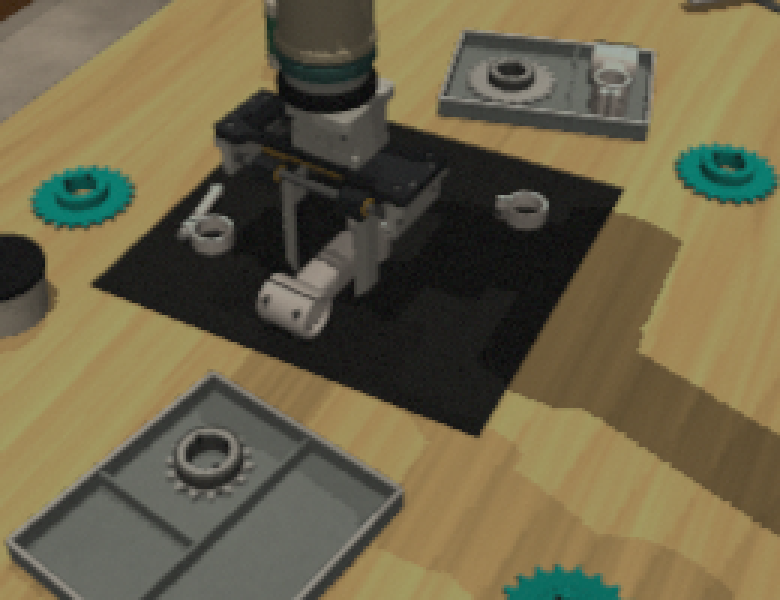

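The small freewheel sits in its bay at about (208,460) in the crop, and the fingers straddle the long stem's extension at about (335,250).

```bash
python3 -m pendant '[{"dx":0,"dy":0,"dz":0.3,"twist":0},{"dx":0,"dy":0,"dz":0.3,"twist":0},{"dx":0,"dy":0,"dz":0.3,"twist":0},{"dx":0,"dy":0,"dz":0.3,"twist":0},{"dx":0,"dy":0,"dz":0.3,"twist":0},{"dx":0,"dy":0,"dz":0.3,"twist":0},{"dx":0,"dy":0,"dz":0.3,"twist":0},{"dx":0,"dy":0,"dz":0.3,"twist":0}]' 0 40; python3 -m pendant '[{"dx":0,"dy":0,"dz":-1,"twist":0},{"dx":0,"dy":0,"dz":-3,"twist":0},{"dx":0,"dy":0,"dz":-6,"twist":0},{"dx":0,"dy":0,"dz":-9,"twist":0},{"dx":0,"dy":0,"dz":-11,"twist":0},{"dx":0,"dy":0,"dz":-11,"twist":0}]'; python3 -c "
import math;print(449.8+3*math.cos(1.396),342+3*math.sin(1.396))"; python3 go.py 450.3 345 115 -0.175
```

```text
t: 25.0
tool_pos: [545.9, 75.2, 7.0]
tool_rot: [3.141, 0.001, -0.08]
wrist_force: [-1.1, 0.1, 1.6]
width: 29.8
t: 25.6
tool_pos: [549.2, 75.4, 120.5]
tool_rot: [-3.141, -0.008, -0.08]
wrist_force: [0.3, 0.4, -1.1]
width: 29.7
450.32172271472024 344.9542859389275
t 25.6 pos [549.2  75.4 120.5] yaw -0.08 j1,j6 [0.01 0.09]
dx -12.01 dy -26.09 dz 0.55 cm twist 0.095 (yaw change -0.095)
```

```bash
python3 -m pendant '[{"dx":-1.2,"dy":-2.6,"dz":0.3,"twist":0.02},{"dx":-3,"dy":-6.5,"dz":0.3,"twist":0.05},{"dx":-5,"dy":-11,"dz":0.3,"twist":0.095},{"dx":-7,"dy":-15.2,"dz":0.3,"twist":0.095},{"dx":-9,"dy":-19.5,"dz":0.3,"twist":0.095},{"dx":-11,"dy":-24,"dz":0.3,"twist":0.095},{"dx":-12,"dy":-26.1,"dz":0.3,"twist":0.095},{"dx":-12,"dy":-26.1,"dz":0.3,"twist":0.095}]'; python3 -m pendant '[{"dx":0,"dy":0,"dz":0,"twist":0},{"dx":0,"dy":0,"dz":0,"twist":0},{"dx":0,"dy":0,"dz":0,"twist":0}]'; python3 go.py 450.3 345 7 -0.175
python3 - <<'E'
from bench import manip
import cv2
a=manip.camera("side")[:,:,::-1]
cv2.imwrite("pics/a12.png",cv2.resize(a[160:380,160:420],None,fx=2.7,fy=2.7,interpolation=3))
E
```

```text
t: 26.4
tool_pos: [445.6, 347.7, 112.7]
tool_rot: [3.142, 0.002, -0.171]
wrist_force: [0.3, -0.7, -2.1]
width: 29.9
t: 26.7
tool_pos: [448.1, 343.7, 113.7]
tool_rot: [3.141, 0.0, -0.177]
wrist_force: [0.3, 0.3, -0.7]
width: 29.8
t 26.7 pos [448.1 343.7 113.7] yaw -0.177 j1,j6 [0.53 0.71]
dx 0.20 dy -0.17 dz 10.67 cm twist -0.002 (yaw change 0.002)
```

View pics/a12.png

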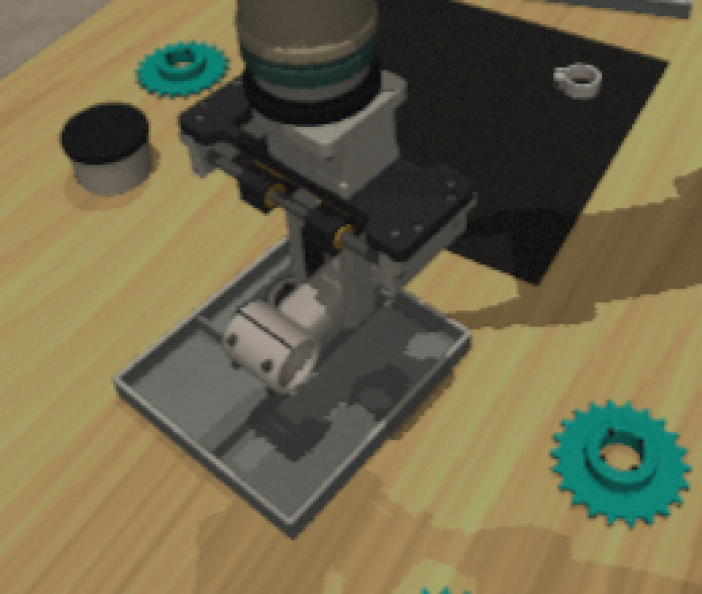

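The long stem is held level above its bay at about (285,340) in the crop. Lowering.

```bash
python3 -m pendant '[{"dx":0.1,"dy":-0.1,"dz":3,"twist":0},{"dx":0.1,"dy":-0.1,"dz":6,"twist":0},{"dx":0.1,"dy":-0.1,"dz":8.3,"twist":0},{"dx":0.1,"dy":-0.1,"dz":9.5,"twist":0},{"dx":0.1,"dy":-0.1,"dz":10.1,"twist":0},{"dx":0.1,"dy":-0.1,"dz":10.1,"twist":0},{"dx":0.1,"dy":-0.1,"dz":10.1,"twist":0},{"dx":0.1,"dy":-0.1,"dz":10.1,"twist":0}]'; python3 go.py 450.3 345 6.7 -0.175
```

```text
t: 27.55
tool_pos: [449.7, 346.3, 14.2]
tool_rot: [-3.14, -0.002, -0.175]
wrist_force: [-0.5, -0.6, -1.5]
width: 29.4
t 27.55 pos [449.7 346.3  14.2] yaw -0.175 j1,j6 [0.53 0.71]
dx 0.09 dy 0.12 dz 0.75 cm twist -0.000 (yaw change 0.000)
```

```bash
python3 -m pendant '[{"dx":0.1,"dy":0.1,"dz":0.4,"twist":0},{"dx":0.1,"dy":0.1,"dz":0.65,"twist":0},{"dx":0.1,"dy":0.1,"dz":0.75,"twist":0},{"dx":0.1,"dy":0.1,"dz":0.75,"twist":0},{"dx":0.1,"dy":0.1,"dz":0.75,"twist":0}]';python3 -m pendant '[{"dx":0,"dy":0,"dz":0,"twist":0},{"dx":0,"dy":0,"dz":0,"twist":0},{"dx":0,"dy":0,"dz":0,"twist":0},{"dx":0,"dy":0,"dz":0,"twist":0}]' 0.45; python3 -m pendant '[{"dx":0,"dy":0,"dz":-2,"twist":0},{"dx":0,"dy":0,"dz":-5,"twist":0},{"dx":0,"dy":0,"dz":-9,"twist":0},{"dx":0,"dy":0,"dz":-10,"twist":0},{"dx":0,"dy":0,"dz":-10,"twist":0}]'; python3 go.py 437.5 -88 100 -1.37
python3 - <<'E'
from bench import manip
import cv2
a=manip.camera("side")[:,:,::-1]
cv2.imwrite("pics/a13.png",cv2.resize(a[160:380,160:420],None,fx=2.7,fy=2.7,interpolation=3))
E
```

```text
t: 28.05
tool_pos: [449.8, 344.7, 6.5]
tool_rot: [-3.141, -0.001, -0.175]
wrist_force: [-0.6, -0.9, 5.2]
width: 29.7
t: 28.45
tool_pos: [449.5, 344.6, 5.3]
tool_rot: [3.141, 0.0, -0.175]
wrist_force: [-0.1, -0.1, -0.4]
width: 42.3
t: 28.95
tool_pos: [450.7, 345.4, 107.2]
tool_rot: [-3.139, -0.003, -0.175]
wrist_force: [-0.6, 0.3, -0.4]
width: 42.5
t 28.95 pos [450.7 345.4 107.2] yaw -0.175 j1,j6 [0.53 0.71]
dx 6.25 dy 42.90 dz 0.72 cm twist 1.195 (yaw change -1.195)
```

View pics/a13.png

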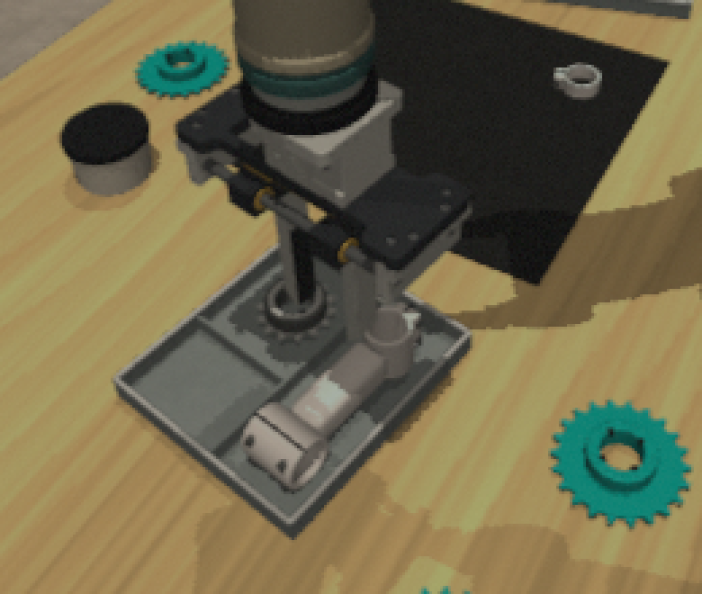

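The long stem is flat in the stem bay at about (320,410) in the crop. Next is the bolt-up clamp.

```bash
python3 -m pendant '[{"dx":6.2,"dy":42.9,"dz":0.5,"twist":1.195},{"dx":6.2,"dy":42.9,"dz":0.5,"twist":1.195},{"dx":6.2,"dy":42.9,"dz":0.5,"twist":1.195},{"dx":6.2,"dy":42.9,"dz":0.5,"twist":1.195},{"dx":6.2,"dy":42.9,"dz":0.5,"twist":1.195},{"dx":6.2,"dy":42.9,"dz":0.5,"twist":1.195},{"dx":6.2,"dy":42.9,"dz":0.5,"twist":1.195},{"dx":6.2,"dy":42.9,"dz":0.5,"twist":1.195}]' 0.65; python3 go.py 437.5 -88 100 -1.37
```

```text
t: 29.8
tool_pos: [434.9, -56.6, 99.0]
tool_rot: [3.138, 0.002, -1.376]
wrist_force: [1.1, -0.9, 0.5]
width: 61.2
t 29.8 pos [434.9 -56.6  99. ] yaw -1.376 j1,j6 [-0.29  1.09]
dx 3.13 dy 0.36 dz -0.10 cm twist -0.006 (yaw change 0.006)
```

```bash
python3 -m pendant '[{"dx":3.1,"dy":0.3,"dz":0,"twist":0},{"dx":3.1,"dy":0.3,"dz":0,"twist":0},{"dx":3.1,"dy":0.3,"dz":0,"twist":0},{"dx":3.1,"dy":0.3,"dz":0,"twist":0}]'; python3 go.py 437.5 -88 100 -1.37
```

```text
t: 30.2
tool_pos: [439.0, -84.7, 99.8]
tool_rot: [3.139, 0.002, -1.369]
wrist_force: [-0.8, 0.2, 0.6]
width: 60.8
t 30.2 pos [439.  -84.7  99.8] yaw -1.369 j1,j6 [-0.35  1.02]
dx 0.29 dy 0.21 dz -0.02 cm twist 0.001 (yaw change -0.001)
```

```bash
python3 -m pendant '[{"dx":0.3,"dy":0.2,"dz":3,"twist":0},{"dx":0.3,"dy":0.2,"dz":5.5,"twist":0},{"dx":0.3,"dy":0.2,"dz":7.2,"twist":0},{"dx":0.3,"dy":0.2,"dz":8.2,"twist":0},{"dx":0.3,"dy":0.2,"dz":8.7,"twist":0},{"dx":0.3,"dy":0.2,"dz":8.7,"twist":0},{"dx":0.3,"dy":0.2,"dz":8.7,"twist":0},{"dx":0.3,"dy":0.2,"dz":8.7,"twist":0}]'; python3 go.py 437.5 -88 6 -1.37
python3 - <<'E'
from bench import manip
import cv2
a=manip.camera("side")[:,:,::-1]
cv2.imwrite("pics/a14.png",cv2.resize(a[100:260,260:460],None,fx=3.5,fy=3.5,interpolation=3))
E
```

```text
t: 31.0
tool_pos: [439.5, -89.6, 14.7]
tool_rot: [-3.14, -0.001, -1.37]
wrist_force: [0.7, -0.7, -0.5]
width: 60.9
t 31.0 pos [439.5 -89.6  14.7] yaw -1.37 j1,j6 [-0.36  1.01]
dx -0.19 dy 0.17 dz 0.87 cm twist 0.000 (yaw change -0.000)
```

View pics/a14.png

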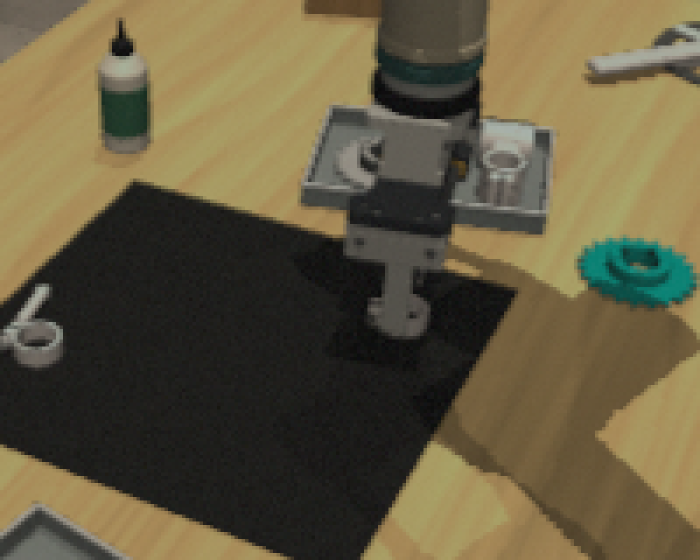

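The fingers are around the clamp ring at about (398,315) in the crop. Lower, grip at 20 N, lift.

```bash
python3 -m pendant '[{"dx":-0.1,"dy":0.1,"dz":0.4,"twist":0},{"dx":-0.1,"dy":0.1,"dz":0.8,"twist":0},{"dx":-0.1,"dy":0.1,"dz":0.8,"twist":0},{"dx":-0.1,"dy":0.1,"dz":0.8,"twist":0}]'; python3 -m pendant '[{"dx":0,"dy":0,"dz":0,"twist":0},{"dx":0,"dy":0,"dz":0,"twist":0},{"dx":0,"dy":0,"dz":0,"twist":0},{"dx":0,"dy":0,"dz":0,"twist":0},{"dx":0,"dy":0,"dz":0,"twist":0},{"dx":0,"dy":0,"dz":0,"twist":0}]' 0 20; python3 -m pendant '[{"dx":0,"dy":0,"dz":-1,"twist":0},{"dx":0,"dy":0,"dz":-3,"twist":0},{"dx":0,"dy":0,"dz":-6,"twist":0},{"dx":0,"dy":0,"dz":-9,"twist":0},{"dx":0,"dy":0,"dz":-10,"twist":0},{"dx":0,"dy":0,"dz":-10,"twist":0}]';python3 go.py 547.5 383.2 110 -0.175
```

```text
t: 31.45
tool_pos: [437.5, -88.7, 5.7]
tool_rot: [3.141, 0.0, -1.37]
wrist_force: [0.6, 0.5, -0.7]
width: 60.9
t: 32.05
tool_pos: [437.7, -88.6, 6.0]
tool_rot: [-3.141, -0.0, -1.37]
wrist_force: [-0.3, -0.1, 0.9]
width: 36.5
t: 32.65
tool_pos: [438.8, -89.1, 107.4]
tool_rot: [-3.138, -0.002, -1.37]
wrist_force: [-0.8, -0.5, -1.3]
width: 36.5
t 32.65 pos [438.8 -89.1 107.4] yaw -1.37 j1,j6 [-0.36  1.01]
dx -44.11 dy -20.08 dz -0.26 cm twist -1.195 (yaw change 1.195)
```

```bash
python3 -m pendant '[{"dx":-2,"dy":-1,"dz":0,"twist":-0.1},{"dx":-6,"dy":-2.7,"dz":0,"twist":-0.25},{"dx":-10.5,"dy":-4.8,"dz":0,"twist":-0.4},{"dx":-15,"dy":-6.8,"dz":0,"twist":-0.55},{"dx":-19.5,"dy":-8.9,"dz":0,"twist":-0.7},{"dx":-24,"dy":-11,"dz":0,"twist":-0.85},{"dx":-28,"dy":-12.7,"dz":0,"twist":-1.0},{"dx":-32,"dy":-14.6,"dz":0,"twist":-1.1}]'; python3 -m pendant '[{"dx":0,"dy":0,"dz":0,"twist":0}]'; python3 go.py 547.5 383.2 110 -0.175
```

```text
t: 33.45
tool_pos: [515.5, 255.6, 103.7]
tool_rot: [3.139, 0.003, -0.264]
wrist_force: [0.6, 0.3, -0.9]
width: 36.5
t: 33.55
tool_pos: [517.2, 258.8, 103.7]
tool_rot: [-3.14, 0.001, -0.264]
wrist_force: [-0.2, -0.4, -0.5]
width: 36.3
t 33.55 pos [517.2 258.8 103.7] yaw -0.264 j1,j6 [0.34 0.61]
dx -0.33 dy -12.80 dz -0.63 cm twist -0.089 (yaw change 0.089)
```

```bash
python3 -m pendant '[{"dx":-0.1,"dy":-3,"dz":0,"twist":-0.089},{"dx":-0.2,"dy":-6.5,"dz":0,"twist":-0.089},{"dx":-0.3,"dy":-10,"dz":0,"twist":-0.089},{"dx":-0.3,"dy":-12.5,"dz":0,"twist":-0.089},{"dx":-0.3,"dy":-12.7,"dz":0,"twist":-0.089},{"dx":-0.3,"dy":-12.7,"dz":0,"twist":-0.089},{"dx":-0.3,"dy":-12.7,"dz":0,"twist":-0.089}]'; python3 go.py 547.5 383.2 6 -0.175
```

```text
t: 34.25
tool_pos: [547.0, 375.2, 104.9]
tool_rot: [3.139, 0.002, -0.182]
wrist_force: [-0.6, 0.9, -0.3]
width: 36.6
t 34.25 pos [547.  375.2 104.9] yaw -0.182 j1,j6 [0.5  0.68]
dx -0.09 dy -0.80 dz 9.89 cm twist -0.007 (yaw change 0.007)
```

```bash
python3 -m pendant '[{"dx":-0.1,"dy":-0.5,"dz":0,"twist":0},{"dx":-0.1,"dy":-0.5,"dz":3,"twist":0},{"dx":-0.1,"dy":-0.5,"dz":5.5,"twist":0},{"dx":-0.1,"dy":-0.5,"dz":7.5,"twist":0},{"dx":-0.1,"dy":-0.5,"dz":8.7,"twist":0},{"dx":-0.1,"dy":-0.5,"dz":9.1,"twist":0},{"dx":-0.1,"dy":-0.5,"dz":9.1,"twist":0},{"dx":-0.1,"dy":-0.5,"dz":9.1,"twist":0}]'; python3 go.py 547.5 383.2 5.5 -0.175
python3 - <<'E'
from bench import manip
import cv2
a=manip.camera("side")[:,:,::-1]
cv2.imwrite("pics/a15.png",cv2.resize(a[160:380,160:420],None,fx=2.7,fy=2.7,interpolation=3))
E
```

```text
t: 35.05
tool_pos: [548.6, 382.6, 16.0]
tool_rot: [-3.14, -0.002, -0.181]
wrist_force: [-0.5, -0.3, 0.4]
width: 36.5
t 35.05 pos [548.6 382.6  16. ] yaw -0.181 j1,j6 [0.51 0.69]
dx -0.12 dy -0.04 dz 1.05 cm twist -0.006 (yaw change 0.006)
```

View pics/a15.png

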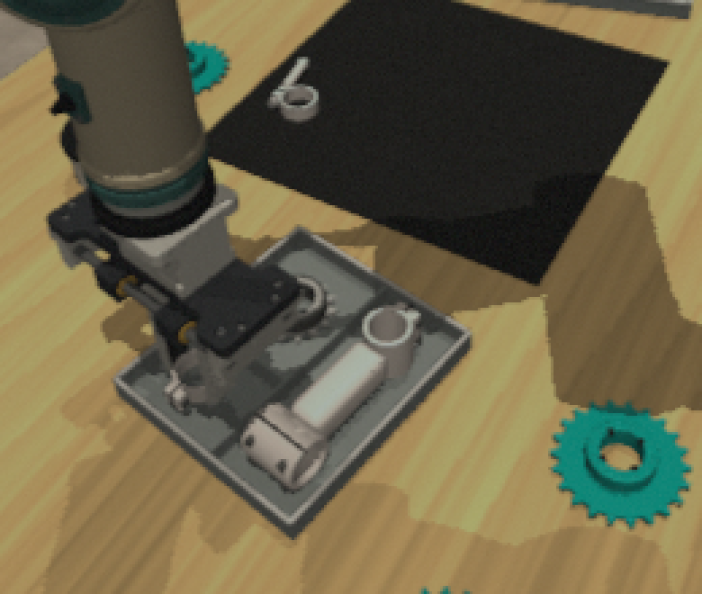

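It's over the smallest bay. Lower, release, retreat.

```bash
python3 -m pendant '[{"dx":-0.1,"dy":0,"dz":0.5,"twist":0},{"dx":-0.1,"dy":0,"dz":0.9,"twist":0},{"dx":-0.1,"dy":0,"dz":1.05,"twist":0},{"dx":-0.1,"dy":0,"dz":1.05,"twist":0},{"dx":-0.1,"dy":0,"dz":1.05,"twist":0}]'; python3 go.py 547.5 383.2 5.5 -0.175
```

```text
t: 35.6
tool_pos: [546.8, 382.6, 5.5]
tool_rot: [-3.141, -0.0, -0.181]
wrist_force: [-2.9, -1.0, 6.0]
width: 36.6
t 35.6 pos [546.8 382.6   5.5] yaw -0.181 j1,j6 [0.51 0.69]
dx 0.06 dy -0.07 dz -0.00 cm twist -0.006 (yaw change 0.006)
```

```bash
python3 -m pendant '[{"dx":0,"dy":0,"dz":0,"twist":0},{"dx":0,"dy":0,"dz":0,"twist":0},{"dx":0,"dy":0,"dz":0,"twist":0},{"dx":0,"dy":0,"dz":0,"twist":0},{"dx":0,"dy":0,"dz":-2,"twist":0},{"dx":0,"dy":0,"dz":-5,"twist":0},{"dx":0,"dy":0,"dz":-9,"twist":0},{"dx":0,"dy":0,"dz":-14,"twist":0}]' 0.55; python3 go.py 300 100 250 -0.18
```

```text
t: 36.4
tool_pos: [545.5, 381.8, 143.7]
tool_rot: [3.139, 0.004, -0.181]
wrist_force: [0.8, 0.9, -0.5]
width: 51.5
t 36.4 pos [545.5 381.8 143.7] yaw -0.181 j1,j6 [0.51 0.69]
dx -19.08 dy 32.13 dz -10.63 cm twist -0.001 (yaw change 0.001)
```

```bash
python3 -m pendant '[{"dx":0,"dy":0,"dz":-5,"twist":0},{"dx":-4,"dy":6,"dz":-9,"twist":0},{"dx":-19,"dy":32,"dz":-10,"twist":0},{"dx":-19,"dy":32,"dz":-10,"twist":0},{"dx":-19,"dy":32,"dz":-10,"twist":0},{"dx":-19,"dy":32,"dz":-10,"twist":0},{"dx":-19,"dy":32,"dz":-10,"twist":0},{"dx":-19,"dy":32,"dz":-10,"twist":0}]'; python3 -m pendant '[{"dx":-4,"dy":6,"dz":0,"twist":0},{"dx":-4,"dy":6,"dz":0,"twist":0},{"dx":-4,"dy":6,"dz":0,"twist":0},{"dx":-4,"dy":6,"dz":0,"twist":0}]'
python3 - <<'E'
from bench import manip
import cv2,pickle
D={}
for c in ("top","side"):
    D[c]={'im':manip.camera(c),'info':manip.camera_info(c)}
pickle.dump(D,open("d1.pkl","wb"))
a=D['top']['im'][:,:,::-1];b=D['side']['im'][:,:,::-1]
cv2.imwrite("pics/e_top.png",cv2.resize(a[90:290,180:470],None,fx=2.7,fy=2.7,interpolation=3))
cv2.imwrite("pics/e_side.png",cv2.resize(b[90:380,160:460],None,fx=2,fy=2,interpolation=3))
E
```

```text
t: 37.2
tool_pos: [319.8, 123.0, 242.1]
tool_rot: [3.141, -0.001, -0.18]
wrist_force: [0.4, -1.3, -0.8]
width: 52.0
t: 37.6
tool_pos: [271.9, 72.6, 242.4]
tool_rot: [-3.141, -0.002, -0.182]
wrist_force: [-1.0, 0.1, 0.0]
width: 51.7
```

View pics/e_top.png

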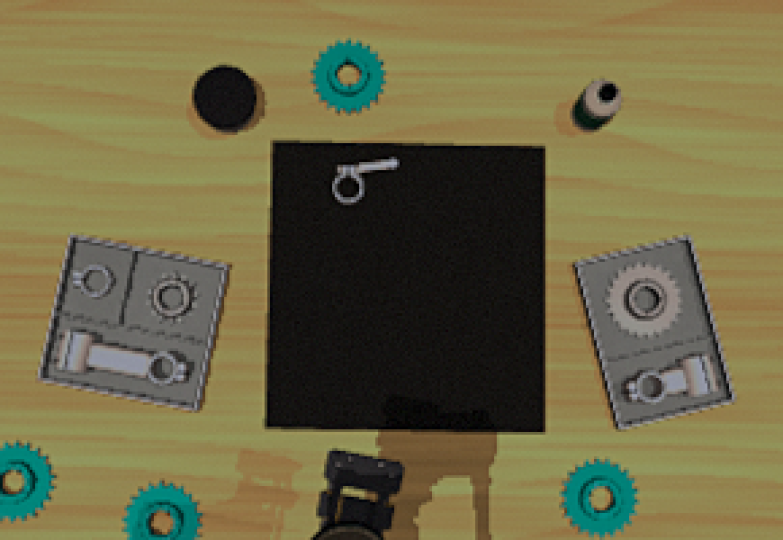

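View pics/e_side.png

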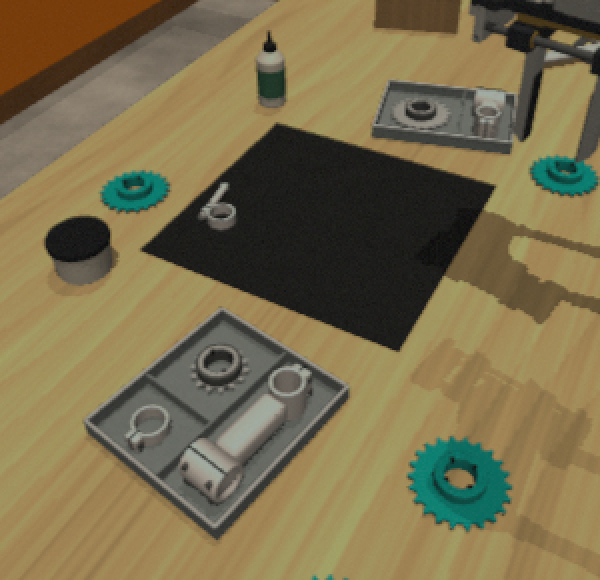

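All five parts look seated, and nothing else has visibly moved. One numeric check in the tray frames before handing in.

```bash
cat > f1.py <<'E'
import pickle,cv2,numpy as np
from fit import *
D=pickle.load(open("d1.pkl","rb")); D0=pickle.load(open("d0.pkl","rb"))
I={c:D[c]['info'] for c in D}
G={c:np.clip((cv2.cvtColor(D[c]['im'],cv2.COLOR_RGB2GRAY).astype(float)-105)/50,0,1) for c in D}
tr={'two':(497.3,-305.5,.25),'three':(496.9,334.5,-.175)}  # top-only fit
for n,t,px,py,yaw in [('stem_short','two',-63.5,0,-1.32),('freewheel_large','two',40.5,0,0),('stem_long','three',-48.5,0,1.396),('freewheel_small','three',40.5,-39,0),('clamp_bolt','three',40.5,57.5,1.4)]:
    T=tr[t];c,s=np.cos(T[2]),np.sin(T[2]); P=(T[0]+c*px-s*py,T[1]+s*px+c*py)
    R=np.array([[np.cos(yaw),np.sin(yaw),0],[-np.sin(yaw),np.cos(yaw),0],[0,0,1]])
    u=np.vstack([proj(I['top'],A@R+[P[0],P[1],2.5]) for A in M[n][0]])
    lo=np.floor(u.min(0)-1).astype(int);hi=np.ceil(u.max(0)+2).astype(int)
    p,f=fit(n,G,I,{'top':(*lo,*hi)},[*P,yaw],2.5,['top'])
    dx,dy=p[0]-T[0],p[1]-T[1]
    print(n,'in tray',np.round([c*dx+s*dy,-s*dx+c*dy],1),'want',px,py,'yaw',round(p[2]-T[2],2),'cost',round(f,2))
for nm,(a,b,cc,d) in dict(lever=(300,145,330,168),tub=(245,108,282,145),bottle=(385,112,415,140)).items():
    e=[cv2.phaseCorrelate(cv2.cvtColor(D0['top']['im'],7)[b:d,a:cc].astype(float),cv2.cvtColor(D['top']['im'],7)[b:d,a:cc].astype(float))[0]]
    print(nm,'px shift',np.round(e,2))
E
python3 f1.py
```

```text
stem_short in tray [-64.3  -5.1] want -63.5 0 yaw -1.6 cost 0.82
freewheel_large in tray [42.2 -1.5] want 40.5 0 yaw -0.25 cost 0.8
stem_long in tray [-47.4   3.8] want -48.5 0 yaw 1.57 cost 0.5
freewheel_small in tray [ 39.4 -38.9] want 40.5 -39 yaw 0.31 cost 3.18
clamp_bolt in tray [42.1 59.2] want 40.5 57.5 yaw 1.53 cost 1.41
lever px shift [[ 0.02 -0.01]]
tub px shift [[-0.01 -0.05]]
bottle px shift [[-0.07 -0.07]]
```

```bash
python3 - <<'E'
from bench import manip
print(manip.sense()['joint_vel'].round(3)); print(manip.close_job())
E
```

```text
[ 0.009  0.013 -0.002 -0.     0.005 -0.003]
the job is handed in; nothing more can be done
None
```

I made up both kits and handed the job in at about 38 s of the 128 s allowed. The short stem and large freewheel are in the two-bay tray. The long stem, small freewheel and bolt-up clamp are in the three-bay tray. No verdict is reported on hand-in.

**Placing:** the final pictures show every part flat in its own bay, the way up it started. A fit on the top view put every part within about 5 mm of its bay centre, against a tightest limit of 15 mm. The least centred were the short stem at 5 mm and the long stem at 4 mm.

**Left alone:** the quick-release clamp, bottle and tub shifted by less than 0.1 pixel (about 0.3 mm) from their starts. The gripper was clear of everything.

**Weaker or failed checks:**
- The final fit was low-contrast, grey parts on a grey tray. It was poor for the small freewheel and only fair for the clamp, so those two rest more on the pictures and the release positions.
- The first side-view fit of the short stem failed; I used its top-view fit instead.
- One move call was refused because its rows left out the twist value; nothing moved.

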